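# Find the stamped parts crate and push it to the dispatch line

## Task

One of the two red parts crates has a yellow stamp underneath. Without grasping or lifting them, press on the lip of the left crate (the robot's left) to tip its far edge up to nearly on end (about 65 degrees, its lip almost at the bench), hold it there for a second to look underneath and let it down gently, then do the same with the right crate. Push the stamped crate forward, away from the robot, until the middle of its far bottom edge rests on the yellow dispatch line; leave the other crate where it stands and disturb nothing else.

Things in the scene. Friction and masses are not known exactly. Their poses are not given: they have to be found in the camera images.
- crate_1: one of two look-alike crates: red steel parts crate, open on top, 120 (its x) by 130 (its y) by 105 mm high, about 0.35 kg (varies), parts fixed inside below the rim. On its near (-x) wall a lip sticks out 34 mm, as wide as the crate, top level with the rim, 4 mm thick, its outer edge (4 mm) turned up 8 mm. Origin: centre of the underside; x away from the robot
- crate_2: the other crate, alike in size and shape, and in all the rest except the stamp: same origin and axes as crate_1
- front_1 (a point): middle of the far bottom edge of crate_1 (60 mm from its origin along its x)
- rear_1 (a point): middle of the near bottom edge of crate_1 (62 mm from its origin against its x), which has a grippy black rubber strip: it tips about this edge
- lip_1 (a point): point on top of the lip of crate_1 where to press: 20 mm out from the near wall, 105 mm up, mid-width. About 12 N (8 to 18) down here starts the tip about the near bottom edge: far edge up, underside facing away from the robot; the lip swings down and back to the robot, stopped by the bench at about 72 degrees. Let go, the crate drops back
- front_2 (a point): middle of the far bottom edge of crate_2 (60 mm from its origin along its x)
- rear_2 (a point): middle of the near bottom edge of crate_2 (62 mm from its origin against its x), which has a grippy black rubber strip: it tips about this edge
- lip_2 (a point): point on top of the lip of crate_2 where to press: 20 mm out from the near wall, 105 mm up, mid-width. About 12 N (8 to 18) down here starts the tip about the near bottom edge: far edge up, underside facing away from the robot; the lip swings down and back to the robot, stopped by the bench at about 72 degrees. Let go, the crate drops back
- stamp (a point): centre of the stamp, a yellow disc 100 mm across with a black middle 36 mm across, on the underside of one crate (left or right varies); the other's underside is plain dark grey
- line: dispatch line: yellow stripe 50 mm wide with thin black borders, 720 mm long, painted flat on the bench beyond both crates. Origin: its centre; its x points across it away from the robot, its y along it
- spray: blue spray can, 44 mm wide and 120 mm tall, between the crates (leave alone); origin at its underside
- bearing: steel bearing ring, 52 mm wide, 18 mm tall, between the crates (leave alone); origin at its underside
- oil: yellow oil bottle, 76 mm wide, 200 mm tall, at the left (leave alone); origin at its underside
- jar: amber jar, 70 mm wide, 100 mm tall, at the left (leave alone); origin at its underside
- driver: screwdriver lying at the right (leave alone)
- mug: blue mug, 80 mm wide, 90 mm tall, at the right (leave alone); origin at its underside
Things that resemble listed ones, but are neither listed nor needed, are in the scene too. What is shaped like the crate_2 but green is not meant.

How it is judged:
By the outcome, as a careful person would: the job done as asked, in the order asked, and still so for the second after the job is handed in, with the robot touching nothing.
It also fails if it takes over 72 s, if anything falls off the work surface, if the arm or the gripper's body presses on something with over 40 N, if the wrist force passes 120 N, or if a joint passes its speed limit or range.

## Robot

A 6-joint arm with a two-finger parallel gripper is mounted at the origin on the work surface. World frame = base frame: x ahead of the robot, y to its left, z up, the work surface at z = 0. Lengths are in mm, angles in rad, forces in N, time in s.
With the tool pointing down it reaches from about 325 to 1000 mm from the base axis. Payload 5.1 kg.
Tool frame: the origin (TCP) lies on the mounting face of the last link; the fingertips stand 173 mm ahead of it and the grasp point (between the pads) lies 155 mm ahead of it (r.tcp_to_tips is the distance from the TCP to the fingertips, in mm); z points along the fingers, y is the direction in which the jaws open and shut (so a half turn about z gives the same grasp; the last joint's range is limited). The gripper opens to 85 mm and grips with 20 to 120 N. Pads are 22 mm wide; open, the fingers measure 114 mm over their backs; the gripper's body (76 mm by 85 mm) begins 54 mm behind the grasp point. The pads swing forward as they close: fully open they stand 13 mm farther back than shut.
Start: joints at [1.143, 0.124, 1.65, -0, 1.367, -0.083], TCP at [219.726, 611.724, 404.722] pointing down, gripper open.
Joint ranges: [-2.61, 2.61], [-1.02, 2.33], [0.03, 2.71], [-1.35, 4.49], [0.32, 2.68], [-2.91, 2.91]. Speed limits (rad/s): [2.57, 2.57, 3.14, 3.14, 3.14, 3.14].

## Interface

Orientations are given as [roll, pitch, yaw] about the fixed x, y, z axes, in that order (R = Rz(yaw) Ry(pitch) Rx(roll)).
In Python, from station import sense, imaging, ticket, spotter, r gives the robot as it stands.
- The arm moves only by the shell command python3 -m creep 'ROWS' [FORCE]. ROWS is JSON, a list of rows, each an object with "jaw": the gripper command: -1 is fully open, 1 is shut, values between are in proportion; "linear": the shift along the tool's x, y, z in m, a list of three; "turn": the turn, a rotation vector about the tool's x, y, z in rad, a list of three. In form: [{"jaw": jaw, "linear": [dx, dy, dz], "turn": [rx, ry, rz]}, ...]. A call has 1 to 20 rows; each row shifts and turns the commanded pose from where the row before left it, along the tool's axes as they then stand; what a row does not reach is not made up. A row lasts 1/10 s, in which the tool goes at most 50 mm and 8.59 degrees, less where a joint would pass 70% of its speed; a pose out of reach is approached as far as the arm can. A call is refused whole if a number of a shift passes 0.05 or a number of a turn 0.15, either way. A call with a gripper value outside its range is refused whole. The fingers move at their own pace and stop on an object; FORCE is the grip in N (left out, the last holds). Time passes only in rows, so rows that do not move let the fingers close. It gives the time, the measured TCP pose, the force and the opening at its end, in the units of the state.
- sense(): the state, without advancing time (a new reading comes with each control period).
- imaging.get_image(name): name is "side" or "top" or "wrist"; returns (picture, depth): 480x640x3 uint8, red, green, blue; 480x640 float32, mm along the optical axis (not along the pixel's ray), 0 where there is no reading.
- imaging.camera_params(name): a dict with "camera_matrix" (3x3 intrinsics, pixels), "k1" (the pictures are not rectified: a ray, as slopes to the right and down, at radius r is drawn at 1 + k1 r^2 times it, then the intrinsics apply), "extrinsics" (4x4, takes a point from camera to world coordinates); the wrist camera has in their place "hand_eye" (4x4, takes a point from camera to tool coordinates, whose origin is the TCP and whose axes are the flange's). Camera axes: x right, y up, looking along -z (the intrinsics and any distortion apply to the point x, -y, -z); pixel columns grow to the right and rows downward; lengths in mm; the calibration is good to about 2 mm. A picture is of the moment at which its call begins: read the wrist's pose just before it. camera_params takes no time and is no camera call.
- ticket.hand_in(): hands the job in, once; it reports no verdict.
Trained networks look in the newest picture that a camera, given by its name, has taken for a name from the list of things; names that differ only in an ending like _2 or _b are one class to them, and where a whole thing is asked for, a point or a joint stands for the part that bears it (a point fixed in the world has none). Each returns a list of dicts, best first, with "confidence" (0 to 1); they miss things now and then, are a little off and sometimes report something else, mostly with a low value. They report only what shows in the picture. A call takes as long as a camera call. They do not tell look-alikes from the thing itself.
- spotter.search_frame(name, camera): "xyz" ([x, y, z] in mm, in world coordinates, good to about 4 mm: the middle of the surface that is visible of it).
The state is a dict: "t": time; "joint_positions": joint angles; "qd": joint speeds; "joint_efforts": joint torques, N m; "tcp_pos": TCP position; "orientation": TCP orientation; "contact_force": force on the tool from outside, world axes, zero at the start; "moment": the same for the moment, N m; "finger_gap": opening from 0.0 (shut) to 1.0 (fully open).
Only numpy, scipy, OpenCV 4.12 (cv2) and the standard library are available. Lean on these libraries where they do the work, as an engineer would, in place of code of your own. Each camera call takes 0.05 s, during which the arm holds its last target.

## Working session

There is one attempt and no reset: what is moved stays moved. The work goes in short steps, Python scripts to look and compute and a shell command to move; the robot and the scene stay as the last step left them, time stands still between calls to the robot, and variables do not carry over. Pictures are saved under pics/ and viewed, and the job is handed in when it is done.

```bash
ls; mkdir -p pics; python3 - <<'E'
from station import sense, imaging, ticket, spotter, r
import cv2
print(sense())
for n in ("side","top","wrist"):
    im,d=imaging.get_image(n)
    cv2.imwrite(f"pics/a_{n}.png",im[:,:,::-1])
    p=imaging.camera_params(n); print(n,p)
for n in ("crate_1","lip_1","line","spray","bearing"):
    for c in ("top","side"):
        imaging.get_image(c)
        print(n,c,spotter.search_frame(n,c))
E
```

```text
pics
{'t': 0.0, 'joint_positions': array([ 1.14340889e+00,  1.24524393e-01,  1.65168702e+00,  2.34688493e-05,
        1.36750131e+00, -8.26073641e-02]), 'qd': array([ 0.00114738, -0.00039795,  0.00010842, -0.00027177,  0.00204214,
       -0.00020677]), 'joint_efforts': array([-1.91169100e-03, -4.23602843e+01, -3.65453589e+01, -2.75469392e-04,
        6.87745938e-03,  2.92095116e-06]), 'tcp_pos': array([219.61882174, 611.50811134, 403.43245353]), 'orientation': array([-3.13948171e+00, -1.97830996e-04,  2.79680761e+00]), 'contact_force': array([-0.17724288,  0.51993618, -0.39606151]), 'moment': array([ 0.03323083,  0.0189433 , -0.02245895]), 'finger_gap': 1.0006222721694333}
side {'camera_matrix': array([[499.6145415 ,   0.        , 308.14160195],
       [  0.        , 499.6145415 , 243.60830603],
       [  0.        ,   0.        ,   1.        ]]), 'k1': 0.04832686985016133, 'extrinsics': array([[ 8.66610279e-01,  3.16808784e-01, -3.85511114e-01,
        -5.38724028e+01],
       [-4.98850871e-01,  5.32115214e-01, -6.84106137e-01,
        -9.02338411e+02],
       [-1.15945045e-02,  7.8
[... 1911 characters left out ...]
5}, {'xyz': [176.7, -333.6, 47.2], 'confidence': 0.58}]
lip_1 side [{'xyz': [176.7, -326.1, 62.7], 'confidence': 0.93}, {'xyz': [341.3, -1.5, 66.1], 'confidence': 0.71}, {'xyz': [551.4, -261.9, 69.5], 'confidence': 0.69}, {'xyz': [546.9, 190.0, 65.1], 'confidence': 0.61}]
line top [{'xyz': [708.3, -6.8, 4.3], 'confidence': 0.96}, {'xyz': [463.0, 438.3, 100.8], 'confidence': 0.32}]
line side [{'xyz': [719.1, -104.2, 2.6], 'confidence': 0.57}]
spray top [{'xyz': [592.4, -15.3, 114.1], 'confidence': 0.84}]
spray side [{'xyz': [593.3, -35.8, 75.8], 'confidence': 0.71}]
bearing top [{'xyz': [514.0, -23.5, 17.4], 'confidence': 0.53}]
bearing side [{'xyz': [513.8, -25.7, 16.2], 'confidence': 0.51}]
```

View pics/a_top.png

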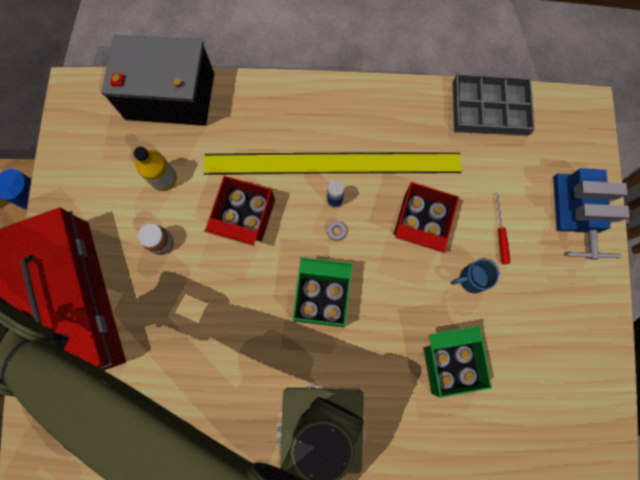

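View pics/a_side.png

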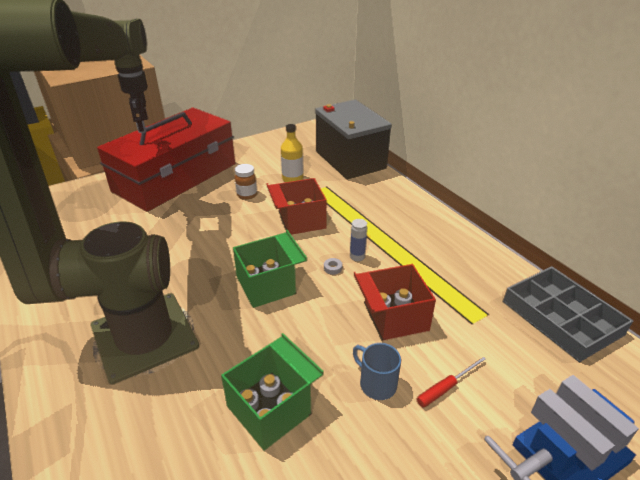

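View pics/a_wrist.png

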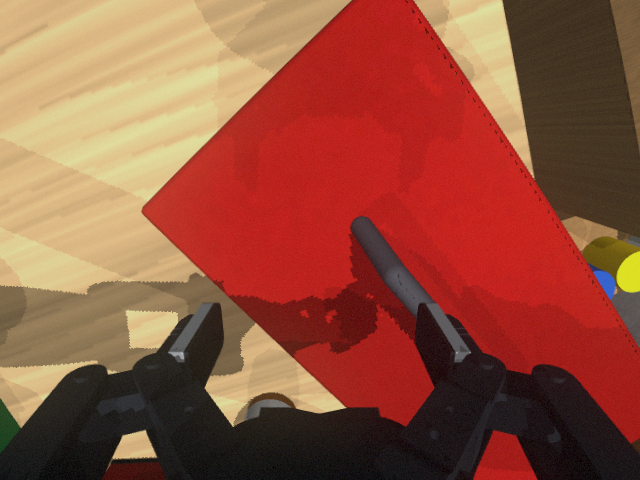

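```bash
cat > h.py <<'E'
from station import sense, imaging, ticket, spotter, r
import cv2, numpy as np
from scipy.spatial.transform import Rotation as R
def Tt(s=None):
    s=s or sense(); T=np.eye(4); T[:3,:3]=R.from_euler('xyz',s['orientation']).as_matrix(); T[:3,3]=s['tcp_pos']; return T
def pose(n,s=None):
    p=imaging.camera_params(n)
    E=p['extrinsics'] if n!='wrist' else Tt(s)@p['hand_eye']
    return p,E
def cloud(n):
    s=sense(); im,d=imaging.get_image(n); p,E=pose(n,s)
    u,v=np.meshgrid(np.arange(640),np.arange(480))
    K=p['camera_matrix']
    q=cv2.undistortPoints(np.stack([u.ravel(),v.ravel()],1).astype(np.float64)[:,None],K,np.array([p['k1'],0,0,0,0.]))[:,0]
    z=d.ravel(); P=np.stack([q[:,0]*z,-q[:,1]*z,-z],1)@E[:3,:3].T+E[:3,3]
    return im,d,P.reshape(480,640,3)
def project(n,X,s=None):
    p,E=pose(n,s); c=(np.atleast_2d(X)-E[:3,3])@E[:3,:3]
    c=c*[1,-1,-1]
    return cv2.projectPoints(c[:,None].astype(float),np.zeros(3),np.zeros(3),p['camera_matrix'],np.array([p['k1'],0,0,0,0.]))[0][:,0]
def hand():
    s=sense();T=Tt(s); print('t',round(s['t'],2),'tcp',s['tcp_pos'].round(1),'tip',(T[:3,3]+T[:3,2]*r.tcp_to_tips).round(1),'F',s['contact_force'].round(1),'gap',round(s['finger_gap'],2),'\nj',s['joint_positions'].round(3),'\nx',T[:3,0].round(3),'y',T[:3,1].round(3),'z',T[:3,2].round(3))
E
python3 - <<'E'
from h import *
print(r.tcp_to_tips)
for cam in("top","side"):
    im,d,P=cloud(cam)
    hsv=cv2.cvtColor(im,cv2.COLOR_RGB2HSV)
    red=((hsv[...,0]<8)|(hsv[...,0]>172))&(hsv[...,1]>140)&(d>0)
    for nm,cy in(("L",220),("R",-262)):
        m=red&(np.hypot(P[...,0]-570,P[...,1]-cy)<150)
        Q=P[m]; hi=Q[Q[:,2]>88]
        rc=cv2.minAreaRect(hi[:,:2].astype(np.float32)); print(cam,nm,rc,np.percentile(hi[:,2],[5,50,95]),len(hi)); print(cv2.boxPoints(rc).round(0).tolist())
    yl=(hsv[...,0]>22)&(hsv[...,0]<34)&(hsv[...,1]>200)&(hsv[...,2]>150)&(abs(P[...,2])<15)&(P[...,0]>620)
    Q=P[yl]; rc=cv2.minAreaRect(Q[:,:2].astype(np.float32)); print(cam,"line",rc,Q.mean(0),np.polyfit(Q[:,1],Q[:,0],1))
    if cam=="top":
        cv2.imwrite("pics/crop1.png",cv2.resize(im[140:280,180:480],None,fx=2.6,fy=2.6,interpolation=2)[:,:,::-1])
E
```

```text
173.4
top L ((541.5286865234375, 227.02622985839844), (132.91360473632812, 156.17327880859375), 75.69994354248047) [ 92.80351692 104.73629529 111.45636108] 1096
[[449.0, 182.0], [601.0, 143.0], [634.0, 272.0], [482.0, 311.0]]
top R ((540.0087890625, -250.98226928710938), (131.19480895996094, 156.7610626220703), 74.30955505371094) [ 93.56556265 105.03949758 112.5453806 ] 1073
[[447.0, -293.0], [598.0, -335.0], [633.0, -209.0], [482.0, -167.0]]
top line ((713.0945434570312, -9.081512451171875), (51.361141204833984, 718.0514526367188), 2.2276451587677) [712.36430511  -7.74840476   1.2432218 ] [-4.11118724e-02  7.12045754e+02]
side L ((541.618408203125, 227.48843383789062), (139.74095153808594, 153.051025390625), 74.81082153320312) [ 90.03853894 102.68104327 109.46874204] 750
[[449.0, 180.0], [597.0, 140.0], [634.0, 275.0], [486.0, 315.0]]
side R ((540.6624145507812, -251.3333740234375), (135.34617614746094, 154.56353759765625), 74.19843292236328) [ 90.07374961 103.9371027  111.61640472] 1330
[[448.0, -295.0], [597.0, -337.0], [633.0, -207.0], [485.0, -165.0]]<stdin>:12: RuntimeWarning: Mean of empty slice.
  ret = um.true_divide(
Traceback (most recent call last):
TypeError: expected non-empty vector for x
```

View pics/crop1.png

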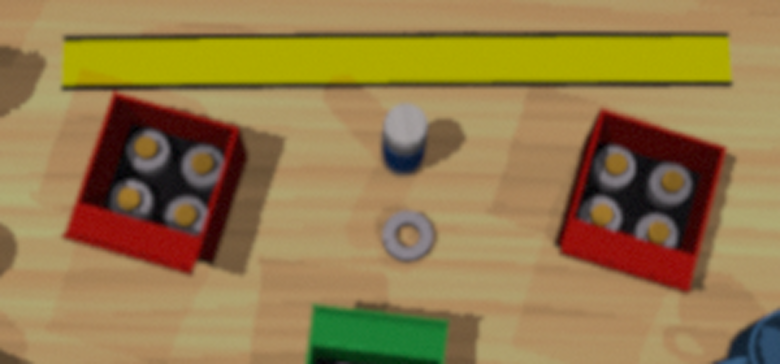

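```bash
python3 - <<'E'
from h import *
print([x for x in dir(r) if not x.startswith('_')],[x for x in dir(imaging) if not x.startswith('_')])
hand()
E
python3 -m creep '[{"jaw":1,"linear":[0,0,-0.02],"turn":[0,0,0]}]'
```

```text
['Unreachable', 'tcp_to_tips'] ['camera_params', 'get_image']
t 1.25 tcp [219.7 611.7 404.7] tip [219.7 611.7 231.3] F [ 0.7 -0.5 -0.3] gap 1.0 
j [ 1.143  0.124  1.65   0.     1.367 -0.083] 
x [-0.941  0.338  0.   ] y [ 0.338  0.941 -0.   ] z [-0. -0. -1.]
t: 1.35
tcp_pos: [219.5, 611.2, 421.1]
orientation: [-3.135, -0.001, 2.797]
contact_force: [-0.1, -0.1, 0.1]
finger_gap: 0.854
```

```bash
cat > search.py <<'E'
import numpy as np
from scipy.spatial.transform import Rotation as R
rng=np.random.default_rng(0)
def boxpts(x0,x1,y0,y1,z0,z1,n=6):
    g=np.stack(np.meshgrid(np.linspace(x0,x1,n),np.linspace(y0,y1,n),np.linspace(z0,z1,n)),-1).reshape(-1,3); return g
def run(theta,mode,N=400000,side=1):
    t=np.radians(theta); c,s=np.cos(t),np.sin(t)
    Rt=np.array([[c,0,-s],[0,1,0],[s,0,c]]) # crate->world (x fwd,z up), ccw x->z
    if mode=='shut':
        tips=[np.array([0,0,173.])]; fing=boxpts(-11,11,-16,16,101,172)
    else:
        tips=[np.array([0,48,160.]),np.array([0,-48,160.])]
        fing=np.vstack([boxpts(-11,11,42,57,101,159),boxpts(-11,11,-57,-42,101,159)])
    hand=np.vstack([boxpts(-38,38,-42,42,0,101),boxpts(38,88,-12,12,10,45),boxpts(-38,38,-38,38,-90,0)])
    st=[]
    for rr in (0,15,30,48):
        for a in np.linspace(0,2*np.pi,16,endpoint=False): st.append([62+rr*np.cos(a),rr*np.sin(a),0])
    st=np.array(st)@Rt.T; n=np.array([s,0,-c])
    best=[]
    for _ in range(N):
        Q=R.random(random_state=rng).as_matrix() if False else None
        # tool z dir: sample
        d=np.array([-rng.uniform(0.1,1),-side*rng.uniform(-.2,.9),-rng.uniform(-.1,.9)]); d/=np.linalg.norm(d)
        a=rng.uniform(0,2*np.pi); b=np.cross(d,[0.3,.2,.9]); b/=np.linalg.norm(b); e=np.cos(a)*b+np.sin(a)*np.cross(d,b)
        T=np.stack([e,np.cross(d,e),d],1)
        ti=tips[rng.integers(len(tips))]
        u=rng.uniform(8,28); y=side*rng.uniform(40,64)
        tw=Rt@np.array([2-u,y,105.])+[0,0,1]
        o=tw-T@ti
        cam=o+T@[78.4,-.25,29.8]
        if cam@n<12 or cam[2]<20: continue
        v=(st-cam)@T; # tool coords -> cam
        H=np.array([[0,.9522,.3055],[1,0,0],[0,.3055,-.9522]])
        w=v@H; z=-w[:,2]; px=336*w[:,0]/np.maximum(z,1e-3); py=-336*w[:,1]/np.maximum(z,1e-3)
        ok=(z>5)&(abs(px)<320)&(abs(py)<240)
        if ok.sum()<5: continue
        P=np.vstack([hand,fing])@T.T+o
        if P[:,2].min()<4: continue
        q=P@Rt  # world->crate
        ins=(q[:,0]>-2)&(q[:,0]<125)&(abs(q[:,1])<68)&(q[:,2]>-3)&(q[:,2]<108)
        if ins.any(): continue
        lip=(q[:,0]>-34)&(q[:,0]<2)&(abs(q[:,1])<65)&(q[:,2]>99)&(q[:,2]<104)
        if lip.any(): continue
        best.append((ok.sum()*min(cam@n,40),ok.sum(),cam@n,d,e,ti,tw,o,cam))
    best.sort(key=lambda b:-b[0]); return best
if __name__=="__main__":
    for th in (65,69):
        for mode in('shut','open'):
            b=run(th,mode,150000); print(th,mode,len(b))
            for x in b[:4]: print([np.round(k,2).tolist() for k in x])
E
python3 search.py
```

```text
65 shut 0
65 open 0
69 shut 0
69 open 0
```

```bash
sed -e 's/if ins.any(): continue/pen=ins.sum()/' -e 's/if lip.any(): continue//' -e 's/if P\[:,2\].min()<4: continue//' -e 's/best.append((ok.sum()\*min(cam@n,40)/best.append((-pen-10*max(0,-P[:,2].min()),P[:,2].min()/' search.py > s2.py; python3 s2.py
```

```text
65 shut 10096
[-4, 5.3, 10, 14.77, [-0.57, -0.68, -0.46], [0.74, -0.19, -0.64], [0.0, 0.0, 173.0], [-106.13, 59.09, 21.85], [-7.16, 176.02, 102.22], [33.93, 141.44, 37.8]]
[-4, 0.21, 11, 18.14, [-0.56, -0.74, -0.37], [0.72, -0.22, -0.66], [0.0, 0.0, 173.0], [-104.31, 62.59, 25.75], [-6.77, 189.99, 90.44], [32.92, 151.0, 27.67]]
[-4, 7.78, 14, 13.49, [-0.56, -0.68, -0.47], [0.79, -0.26, -0.56], [0.0, 0.0, 173.0], [-104.96, 63.29, 24.37], [-7.62, 180.8, 105.9], [37.13, 140.23, 47.7]]
[-4, 2.47, 7, 20.4, [-0.6, -0.71, -0.37], [0.79, -0.43, -0.45], [0.0, 0.0, 173.0], [-103.7, 63.56, 27.06], [-0.43, 186.75, 91.01], [43.36, 132.21, 44.73]]
65 open 8810
[-14, 13.43, 5, 23.03, [-0.81, -0.58, 0.09], [0.58, -0.81, -0.07], [0.0, -48.0, 160.0], [-102.8, 55.74, 29.0], [31.56, 149.37, 61.96], [53.08, 68.35, 59.35]]
[-18, 9.23, 5, 20.07, [-0.78, -0.62, 0.1], [0.62, -0.78, -0.01], [0.0, -48.0, 160.0], [-104.74, 46.54, 24.83], [23.73, 148.51, 56.48], [49.39, 68.68, 58.45]]
[-19, 3.68, 7, 22.29, [-0.9, -0.43, 0.12], [0.43, -0.9, -0.01], [0.0, -48.0, 160.0], [-105.34, 63.1, 23.55], [43.33, 133.63, 52.2
[... 793 characters left out ...]
 [-6.22, 183.43, 95.75], [37.13, 141.47, 37.48]]
69 open 9962
[-13.88, -0.89, 5, 32.25, [-0.8, -0.57, 0.16], [0.58, -0.82, -0.03], [0.0, -48.0, 160.0], [-101.51, 63.82, 29.55], [34.03, 158.89, 51.83], [55.28, 77.78, 54.03]]
[-15, 12.84, 7, 27.96, [-0.82, -0.56, 0.08], [0.56, -0.83, -0.05], [0.0, -48.0, 160.0], [-102.48, 59.9, 27.02], [33.53, 150.29, 62.18], [53.07, 68.75, 60.24]]
[-19, 4.78, 9, 32.65, [-0.83, -0.55, 0.11], [0.54, -0.84, -0.11], [0.0, -48.0, 160.0], [-102.83, 60.96, 26.12], [36.95, 147.35, 56.16], [54.48, 65.51, 50.84]]
[-19, 12.33, 6, 22.82, [-0.89, -0.45, 0.06], [0.45, -0.89, 0.02], [0.0, -48.0, 160.0], [-103.24, 62.09, 25.04], [41.58, 135.89, 63.56], [50.15, 52.53, 66.96]]
```

```bash
cat > s3.py <<'E'
import numpy as np
from search import boxpts
def run(theta,gap,N,rng,side=1,fx=11,ft=14):
    # gap: pad half opening mm; finger thickness ft
    t=np.radians(theta); c,s=np.cos(t),np.sin(t)
    Rt=np.array([[c,0,-s],[0,1,0],[s,0,c]])
    zt=173-13*(gap/42.5)
    F=[boxpts(-fx,fx,gap,gap+ft,110,zt,7),boxpts(-fx,fx,-gap-ft,-gap,110,zt,7)]
    fing=np.vstack(F)
    hand=np.vstack([boxpts(-36,36,-40,40,0,101),boxpts(38,85,-10,10,15,40),boxpts(-36,36,-36,36,-80,0)])
    st=np.array([[62+rr*np.cos(a),rr*np.sin(a),0] for rr in (20,30,40,49) for a in np.linspace(0,2*np.pi,24,endpoint=False)])@Rt.T
    n=np.array([s,0,-c]); out=[]
    H=np.array([[0,.9522,.3055],[1,0,0],[0,.3055,-.9522]])
    for _ in range(N):
        d=np.array([-rng.uniform(0.2,1),-side*rng.uniform(-.1,1),-rng.uniform(-.15,.9)]); d/=np.linalg.norm(d)
        a=rng.uniform(0,2*np.pi); b=np.cross(d,[0.3,.2,.9]); b/=np.linalg.norm(b); e=np.cos(a)*b+np.sin(a)*np.cross(d,b)
        T=np.stack([e,np.cross(d,e),d],1)
        o0=-T@[0,rng.choice([-1,1])*(gap+ft/2),zt]
        tw=Rt@np.array([2-rng.uniform(5,32),side*rng.uniform(45,75),105+rng.uniform(0,25)])
        o=tw+o0; cam=o+T@[78.4,-.25,29.8]
        if cam@n<6 or cam[2]<15: continue
        w=((st-cam)@T)@H; z=-w[:,2]; zz=np.maximum(z,1e-3); px=336*w[:,0]/zz; py=-336*w[:,1]/zz
        ok=(z>5)&(abs(px)<318)&(abs(py)<238)
        if ok.sum()<4: continue
        qf=(fing@T.T+o); P=np.vstack([hand@T.T+o,qf])
        if P[:,2].min()<2: continue
        q=P@Rt
        if ((q[:,0]>0)&(q[:,0]<122)&(abs(q[:,1])<66)&(q[:,2]>0)&(q[:,2]<106)).any(): continue
        if ((q[:,0]>-32)&(q[:,0]<2)&(abs(q[:,1])<65)&(q[:,2]>101)&(q[:,2]<105)).any(): continue
        f=qf@Rt
        on=(f[:,0]>-30)&(f[:,0]<2)&(abs(f[:,1])<63)&(f[:,2]>=105)&(f[:,2]<111)
        if not on.any(): continue
        out.append((ok.sum()*min(cam@n,30),int(ok.sum()),cam@n,d,e,tw,o,cam))
    out.sort(key=lambda b:-b[0]); return out
if __name__=="__main__":
    import sys
    from multiprocessing import Pool
    jobs=[(th,g,300000,np.random.default_rng(i)) for i in range(2) for th in(65,70) for g in(0,20,42)]
    with Pool() as p: res=p.starmap(run,jobs)
    for j,b in zip(jobs,res):
        print(j[:2],len(b))
        for x in b[:2]: print([np.round(k,2).tolist() for k in x])
E
nproc; time timeout 560 python3 s3.py
```

```text
4
(65, 0) 14
[186.58, 14, 13.33, [-0.62, -0.74, -0.24], [0.63, -0.3, -0.71], [-119.42, 70.73, 34.45], [-8.28, 195.45, 79.96], [22.53, 149.69, 16.78]]
[158.95, 6, 26.49, [-0.71, -0.64, -0.3], [0.65, -0.42, -0.63], [-108.52, 68.49, 39.21], [12.34, 183.36, 85.84], [41.85, 131.32, 27.06]]
(65, 20) 2
[98.65, 5, 19.73, [-0.87, -0.47, 0.1], [0.48, -0.88, -0.02], [-111.06, 68.36, 46.52], [37.48, 148.46, 56.43], [48.69, 65.35, 57.73]]
[56.85, 4, 14.21, [-0.91, -0.42, 0.03], [0.42, -0.9, 0.08], [-109.53, 73.38, 40.31], [41.84, 145.45, 62.02], [47.7, 62.05, 68.66]]
(65, 42) 0
(70, 0) 3
[48.76, 4, 12.19, [-0.57, -0.75, -0.34], [0.77, -0.34, -0.54], [-113.46, 68.52, 35.58], [-16.95, 201.73, 89.62], [26.27, 153.26, 36.54]]
[35.89, 4, 8.97, [-0.62, -0.69, -0.37], [0.65, -0.18, -0.74], [-117.77, 67.52, 32.34], [-14.14, 192.43, 92.65], [18.01, 158.01, 23.24]]
(70, 20) 1
[152.23, 7, 21.75, [-0.91, -0.42, 0.03], [0.42, -0.9, 0.08], [-112.63, 73.38, 30.61], [38.74, 145.45, 52.32], [44.6, 62.05, 58.96]]
(70, 42) 0
(65, 0) 21
[425.74, 53, 8.03, [-0.5, -0.86, -0.14], [0.69, -0.3, -0.66], [-112.72, 70.36, 42.91], [-22.85, 215.39, 72.36], [16.62, 166.69, 16.64]]
[283.75, 15, 18.92, [-0.65, -0.69, -0.32], [0.68, -0.33, -0.66], [-106.23, 70.96, 45.67], [3.79, 194.47, 96.86], [37.49, 148.1, 35.64]]
(65, 20) 1
[110.41, 5, 22.08, [-0.87, -0.49, 0.06], [0.49, -0.87, -0.09], [-109.66, 70.84, 43.92], [37.68, 151.91, 61.15], [50.1, 69.17, 55.18]]
(65, 42) 0
(70, 0) 12
[389.41, 17, 22.91, [-0.65, -0.69, -0.32], [0.68, -0.33, -0.66], [-109.8, 70.96, 36.23], [0.21, 194.47, 87.43], [33.91, 148.1, 26.21]]
[152.58, 17, 8.98, [-0.61, -0.57, -0.55], [0.76, -0.2, -0.62], [-112.1, 69.17, 37.22], [-8.24, 172.81, 129.15], [32.73, 140.1, 63.68]]
(70, 20) 0
(70, 42) 0
real	7m11.171s
user	23m25.022s
sys	0m0.451s
```

```bash
python3 - <<'E'
from h import *
for c in("top","side"):
    imaging.get_image(c); print(c,spotter.search_frame("stamp",c))
im,d,P=cloud("top")
# obstacle bounds
hsv=cv2.cvtColor(im,cv2.COLOR_RGB2HSV)
g=(hsv[...,0]>45)&(hsv[...,0]<75)&(hsv[...,1]>120)&(P[...,2]>80)&(P[...,1]>-150)
rc=cv2.minAreaRect(P[g][:,:2].astype(np.float32));print("green",cv2.boxPoints(rc).round(0).tolist())
for nm,(x,y) in dict(spray=(335,193),bearing=(337,231),mug=(482,275),jar=(153,236),oil=(142,154),driver=(504,245),drtip=(497,195)).items(): print(nm,P[y,x].round(0))
hand()
E
```

```text
top [{'xyz': [558.3, 227.4, 50.9], 'confidence': 0.83}]
side [{'xyz': [550.6, 187.9, 72.3], 'confidence': 0.7}]
green [[206.0, -59.0], [944.0, -63.0], [947.0, 573.0], [210.0, 577.0]]
spray [589. -15. 118.]
bearing [517. -26.   3.]
mug [ 409. -420.    3.]
jar [467. 439. 100.]
oil [646. 452. 205.]
driver [ 489. -475.   27.]
drtip [ 631. -464.   17.]
t 1.6 tcp [219.7 611.7 424.4] tip [219.7 611.7 251. ] F [ 0.4  1.  -0.2] gap 0.42 
j [ 1.143  0.113  1.629 -0.     1.4   -0.083] 
x [-0.941  0.338 -0.   ] y [ 0.338  0.941 -0.   ] z [-0. -0. -1.]
```

```bash
cat >> h.py <<'E'
# crates: origin, yaw
C={'L':(np.array([558.0,222.9]),np.radians(-14.7)),'R':(np.array([556.7,-255.7]),np.radians(-15.6))}
def world(k,a,y,z,pivot=True):
    o,w=C[k]; X=np.array([np.cos(w),np.sin(w)]); Y=np.array([-np.sin(w),np.cos(w)])
    p=o+X*(a-(62 if pivot else 0))+Y*y; return np.array([*p,z])
def plan(tip):
    "tool-frame shift (m) to bring tips to world point"
    s=sense();T=Tt(s); cur=T[:3,3]+T[:3,2]*r.tcp_to_tips
    d=np.asarray(tip)-cur; print('world d',d.round(1),'tool shift m',(T[:3,:3].T@d/1000).round(4))
def rel(k):
    s=sense();T=Tt(s); cur=T[:3,3]+T[:3,2]*r.tcp_to_tips; o,w=C[k]
    X=np.array([np.cos(w),np.sin(w)]); Y=np.array([-np.sin(w),np.cos(w)]); q=cur[:2]-o
    print('tip in crate frame rel pivot',(q@X+62).round(1),(q@Y).round(1),cur[2].round(1),'F',s['contact_force'].round(1),'t',round(s['t'],2), 'lean',np.degrees(np.arcsin(T[:2,2]@X)).round(1))
E
python3 -m creep '[{"jaw":1,"linear":[0,0,0],"turn":[0,0,-0.09]},{"jaw":1,"linear":[0,0,0],"turn":[0,-0.12,0]},{"jaw":1,"linear":[0,0,0],"turn":[0,-0.12,0]},{"jaw":1,"linear":[0,0,0],"turn":[0,-0.11,0]},{"jaw":1,"linear":[0,0,0],"turn":[0,0,0]}]'
python3 - <<'E'
from h import *
hand(); plan(world('L',-13,0,150)); rel('L')
E
```

```text
t: 2.1
tcp_pos: [219.0, 611.7, 423.2]
orientation: [-3.139, 0.35, 2.889]
contact_force: [-0.9, -0.4, -0.1]
finger_gap: -0.002
t 2.1 tcp [219.  611.7 423.2] tip [276.4 596.5 260.3] F [-0.9 -0.4 -0.1] gap -0.0 
j [ 1.198  0.112  1.643 -0.356  1.36  -0.049] 
x [-0.91   0.235 -0.343] y [ 0.251  0.968 -0.002] z [ 0.331 -0.088 -0.939]
world d [ 209.  -354.5 -110.3] tool shift m [-0.2356 -0.2905  0.204 ]
tip in crate frame rel pivot -305.1 289.9 260.3 F [-0.9 -0.4 -0.1] t 2.1 lean 20.0
```

```bash
python3 -m creep '[{"jaw":1,"linear":[-0.0274,-0.0291,0.010],"turn":[0,0,0]},{"jaw":1,"linear":[-0.0274,-0.0291,0.010],"turn":[0,0,0]},{"jaw":1,"linear":[-0.0274,-0.0291,0.010],"turn":[0,0,0]},{"jaw":1,"linear":[-0.0274,-0.0291,0.010],"turn":[0,0,0]},{"jaw":1,"linear":[-0.0274,-0.0291,0.010],"turn":[0,0,0]},{"jaw":1,"linear":[-0.0274,-0.0291,0.010],"turn":[0,0,0]},{"jaw":1,"linear":[-0.0274,-0.0291,0.010],"turn":[0,0,0]},{"jaw":1,"linear":[-0.0274,-0.0291,0.010],"turn":[0,0,0]},{"jaw":1,"linear":[-0.0274,-0.0291,0.010],"turn":[0,0,0]},{"jaw":1,"linear":[-0.0274,-0.0291,0.010],"turn":[0,0,0]},{"jaw":1,"linear":[0.0114,0,0.0313],"turn":[0,0,0]},{"jaw":1,"linear":[0.0114,0,0.0313],"turn":[0,0,0]},{"jaw":1,"linear":[0.0114,0,0.0313],"turn":[0,0,0]},{"jaw":1,"linear":[0,0,0],"turn":[0,0,0]}]'
python3 - <<'E'
from h import *
hand(); plan(world('L',-13,0,125)); rel('L')
for c in("side","wrist"):
    im,d=imaging.get_image(c)
    cv2.imwrite(f"pics/b_{c}.png",im[:,:,::-1])
E
```

```text
t: 3.5
tcp_pos: [426.9, 255.3, 318.6]
orientation: [-3.135, 0.34, 2.888]
contact_force: [0.1, -0.6, -0.6]
finger_gap: -0.002
t 3.5 tcp [426.9 255.3 318.6] tip [482.5 239.6 155.1] F [ 0.1 -0.6 -0.6] gap -0.0 
j [ 0.478 -0.198  2.122 -0.277  0.983 -0.711] 
x [-0.913  0.237 -0.333] y [ 0.253  0.967 -0.006] z [ 0.321 -0.09  -0.943]
world d [  3.    2.3 -30.1] tool shift m [0.0079 0.0032 0.0291]
tip in crate frame rel pivot -15.3 -3.0 155.1 F [ 0.1 -0.6 -0.6] t 3.5 lean 19.5
```

View pics/b_side.png

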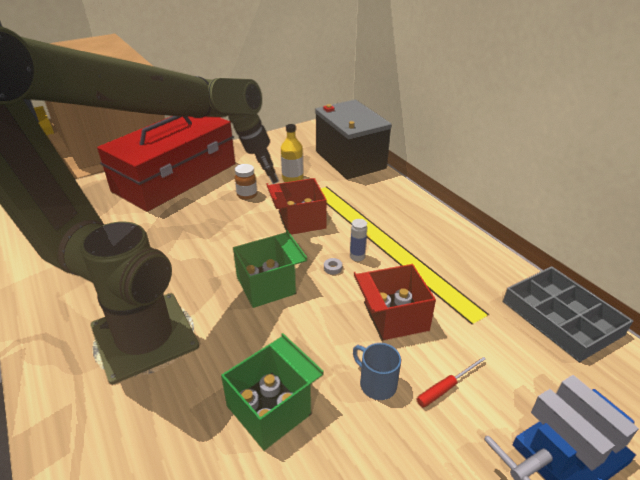

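View pics/b_wrist.png

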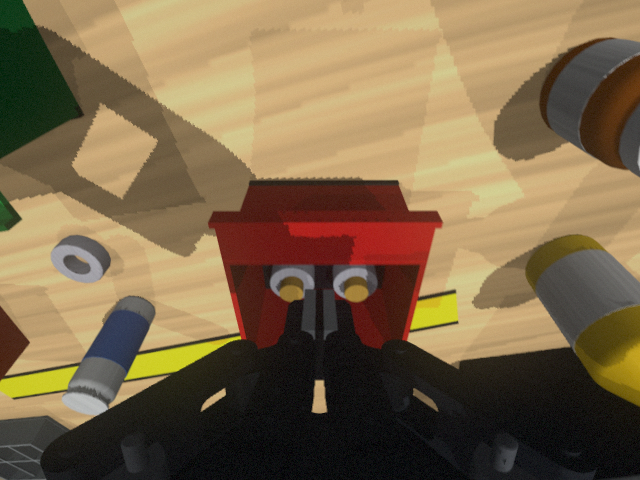

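```bash
python3 -m creep '[{"jaw":1,"linear":[0.0065,0.001,0.02],"turn":[0,0,0]},{"jaw":1,"linear":[0.0055,0.0015,0.018],"turn":[0,0,0]},{"jaw":1,"linear":[0,0,0],"turn":[0,0,0]}]'
python3 - <<'E'
from h import *
rel('L')
im,d=imaging.get_image("wrist"); cv2.imwrite("pics/c_w.png",im[:,:,::-1])
E
```

```text
t: 3.9
tcp_pos: [431.0, 258.7, 285.0]
orientation: [-3.141, 0.349, 2.887]
contact_force: [-0.1, 0.4, 0.2]
finger_gap: -0.001
tip in crate frame rel pivot -10.7 2.5 122.0 F [-0.1  0.4  0.2] t 3.9 lean 20.0
```

View pics/c_w.png

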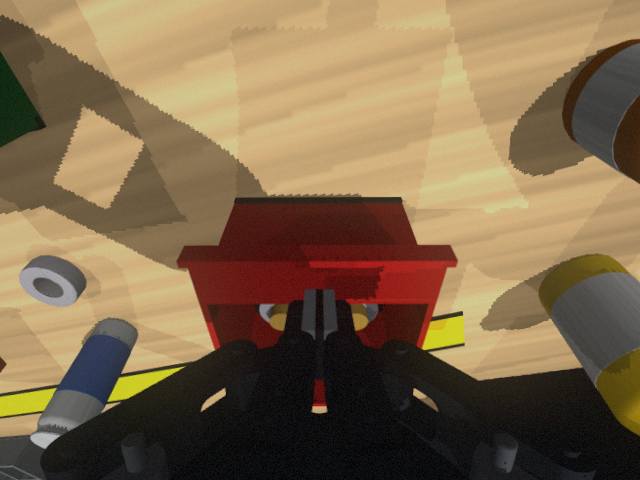

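```bash
python3 -m creep '[{"jaw":1,"linear":[0.0095,0,0.0115],"turn":[0,0,0]},{"jaw":1,"linear":[0,0,0],"turn":[0,0,0]}]'
python3 - <<'E'
from h import *
rel('L')
E
cat > arc.py <<'E'
import numpy as np,sys
def arc(th0,th1,n,u0,u1,L0,L1,dep=0):
    ths=np.radians(np.linspace(th0,th1,n+1)); us=np.linspace(u0,u1,n+1); Ls=np.radians(np.linspace(L0,L1,n+1))
    tip=[]; 
    for t,u,L in zip(ths,us,Ls):
        x,z=2-u,105+0.0
        # tip is 22 wide along tool x; raise centre so lowest corner touches lip
        rl=t-L # relative lean of tool to lip normal in crate frame (+: toward crate)
        h=11*abs(np.sin(rl)); z+=h-dep
        tip.append([x*np.cos(t)-z*np.sin(t), x*np.sin(t)+z*np.cos(t)])
    tip=np.array(tip); zt=np.stack([np.sin(Ls),-np.cos(Ls)],1); xt=np.stack([-np.cos(Ls),-np.sin(Ls)],1)
    tcp=tip-173.4*zt
    for i in range(n):
        d=tcp[i+1]-tcp[i]; print(f'[{d@xt[i]/1000:.4f},0,{d@zt[i]/1000:.4f}] turn {-(Ls[i+1]-Ls[i]):.4f}  tip {tip[i+1].round(1)} th {np.degrees(ths[i+1]):.1f}')
if __name__=="__main__": arc(*map(float,sys.argv[1:3]),int(sys.argv[3]),*map(float,sys.argv[4:]))
E
python3 arc.py 0 30 10 18 18 20 26
```

```text
t: 4.15
tcp_pos: [425.9, 260.0, 270.9]
orientation: [3.141, 0.35, 2.887]
contact_force: [2.3, 0.7, 0.2]
finger_gap: -0.002
tip in crate frame rel pivot -15.7 2.6 108.0 F [2.3 0.7 0.2] t 4.15 lean 20.1
[0.0076,0,-0.0006] turn -0.0105  tip [-21.6 107.3] th 3.0
[0.0076,0,-0.0003] turn -0.0105  tip [-27.2 105.6] th 6.0
[0.0076,0,-0.0001] turn -0.0105  tip [-32.6 103.6] th 9.0
[0.0076,0,0.0002] turn -0.0105  tip [-37.9 101.3] th 12.0
[0.0075,0,0.0004] turn -0.0105  tip [-43.   98.8] th 15.0
[0.0075,0,0.0007] turn -0.0105  tip [-48.   95.9] th 18.0
[0.0074,0,0.0009] turn -0.0105  tip [-52.8  92.9] th 21.0
[0.0074,0,0.0011] turn -0.0105  tip [-57.4  89.6] th 24.0
[0.0073,0,0.0008] turn -0.0105  tip [-62.1  86.6] th 27.0
[0.0073,0,0.0007] turn -0.0105  tip [-66.7  83.6] th 30.0
```

```bash
python3 -m creep '[{"jaw":1,"linear":[-0.002,0,0.002],"turn":[0,0,0]},{"jaw":1,"linear":[0.001,0,0.003],"turn":[0,0,0]},{"jaw":1,"linear":[0,0,0],"turn":[0,0,0]}]'
python3 -c "
from h import *
rel('L')"
```

```text
t: 4.45
tcp_pos: [429.6, 259.8, 270.0]
orientation: [3.14, 0.352, 2.886]
contact_force: [-10.4, -1.6, 14.9]
finger_gap: -0.002
tip in crate frame rel pivot -11.7 3.5 107.3 F [-10.4  -1.6  14.9] t 4.45 lean 20.2
```

```bash
python3 -m creep '[{"jaw":1,"linear":[0.0076,0,0.0004],"turn":[0,-0.01,0]},{"jaw":1,"linear":[0.0076,0,0.0],"turn":[0,-0.01,0]},{"jaw":1,"linear":[0.0076,0,0.0],"turn":[0,-0.01,0]},{"jaw":1,"linear":[0.0076,0,0.0002],"turn":[0,-0.01,0]},{"jaw":1,"linear":[0.0075,0,0.0004],"turn":[0,-0.01,0]}]'
python3 - <<'E'
from h import *
rel('L'); 
im,d=imaging.get_image("side"); cv2.imwrite("pics/d.png",cv2.resize(im[100:280,180:420],None,fx=3,fy=3)[:,:,::-1])
E
```

```text
t: 4.95
tcp_pos: [397.1, 268.8, 258.5]
orientation: [3.139, 0.408, 2.885]
contact_force: [-13.6, -6.4, 28.3]
finger_gap: 0.004
tip in crate frame rel pivot -36.4 4.1 99.3 F [-13.6  -6.4  28.3] t 4.95 lean 23.4
```

View pics/d.png

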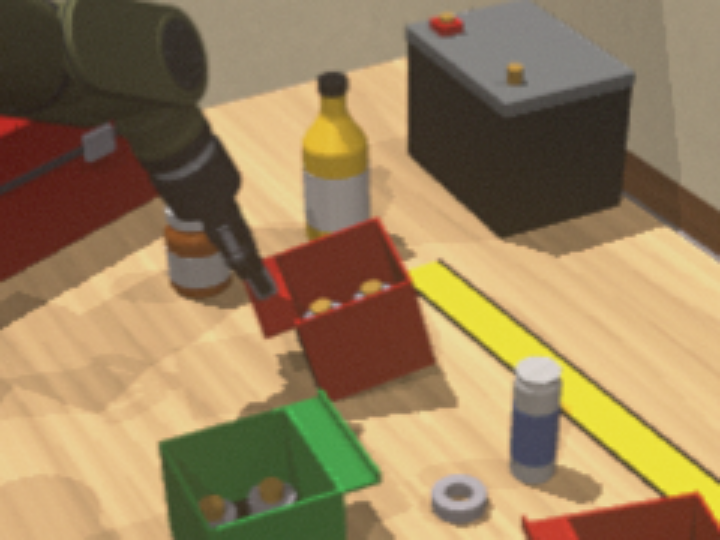

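```bash
cat >> h.py <<'E'
def tilt(k,save=None,cam="side"):
    im,d,P=cloud(cam); o,w=C[k]
    X=np.array([np.cos(w),np.sin(w)]); Y=np.array([-np.sin(w),np.cos(w)])
    q=P[...,:2]-o; a=q@X+62; y=q@Y; z=P[...,2]
    hsv=cv2.cvtColor(im,cv2.COLOR_RGB2HSV)
    red=((hsv[...,0]<9)|(hsv[...,0]>170))&(hsv[...,1]>120)&(d>0)
    m=red&(a>-130)&(a<150)&(y<-54)&(y>-80)&(z>3)&(z<180)
    pts=np.stack([a[m],z[m]],1).astype(np.float32)
    rc=cv2.minAreaRect(pts); print('wall n',m.sum(),'y',np.median(y[m]).round(1),'rect',np.round(rc[0],0),np.round(rc[1],0),round(rc[2],1), 'box',cv2.boxPoints(rc).round(0).tolist())
    if save:
        c=project(cam,world(k,0,0,60))[0].astype(int); u0,v0=max(c[0]-120,0),max(c[1]-90,0)
        cv2.imwrite(save,cv2.resize(im[v0:v0+180,u0:u0+240],None,fx=3,fy=3)[:,:,::-1])
E
python3 -m creep '[{"jaw":1,"linear":[0.0077,0,0.0],"turn":[0,-0.01,0]},{"jaw":1,"linear":[0.0076,0,0.0002],"turn":[0,-0.01,0]},{"jaw":1,"linear":[0.0075,0,0.0006],"turn":[0,-0.01,0]},{"jaw":1,"linear":[0.0074,0,0.0006],"turn":[0,-0.01,0]},{"jaw":1,"linear":[0.0074,0,0.0006],"turn":[0,-0.01,0]}]'
python3 - <<'E'
from h import *
rel('L'); tilt('L')
E
python3 arc.py 30 66 12 14 24 26 34
```

```text
t: 5.5
tcp_pos: [363.7, 277.5, 239.3]
orientation: [3.138, 0.455, 2.884]
contact_force: [-11.2, -3.4, 19.4]
finger_gap: -0.004
tip in crate frame rel pivot -63.6 4.0 83.6 F [-11.2  -3.4  19.4] t 5.5 lean 26.1
wall n 1187 y -62.9 rect [14. 71.] [153. 116.] 30.5 box [[-81.0, 82.0], [-23.0, -18.0], [109.0, 60.0], [50.0, 160.0]]
[0.0084,0,0.0008] turn -0.0116  tip [-68.6  82.1] th 33.0
[0.0083,0,0.0011] turn -0.0116  tip [-73.7  78.3] th 36.0
[0.0083,0,0.0014] turn -0.0116  tip [-78.7  74.1] th 39.0
[0.0082,0,0.0017] turn -0.0116  tip [-83.4  69.7] th 42.0
[0.0082,0,0.0020] turn -0.0116  tip [-87.8  64.9] th 45.0
[0.0081,0,0.0023] turn -0.0116  tip [-91.9  59.9] th 48.0
[0.0080,0,0.0026] turn -0.0116  tip [-95.8  54.6] th 51.0
[0.0079,0,0.0029] turn -0.0116  tip [-99.3  49.1] th 54.0
[0.0078,0,0.0032] turn -0.0116  tip [-102.6   43.4] th 57.0
[0.0076,0,0.0035] turn -0.0116  tip [-105.5   37.4] th 60.0
[0.0075,0,0.0038] turn -0.0116  tip [-108.    31.3] th 63.0
[0.0073,0,0.0041] turn -0.0116  tip [-110.2   25. ] th 66.0
```

```bash
python3 -m creep '[{"jaw":1,"linear":[0.0084,0,0.0006],"turn":[0,-0.012,0]},{"jaw":1,"linear":[0.0083,0,0.001],"turn":[0,-0.012,0]},{"jaw":1,"linear":[0.0083,0,0.0013],"turn":[0,-0.012,0]},{"jaw":1,"linear":[0.0082,0,0.0017],"turn":[0,-0.012,0]},{"jaw":1,"linear":[0.0082,0,0.002],"turn":[0,-0.012,0]},{"jaw":1,"linear":[0.0081,0,0.0023],"turn":[0,-0.012,0]}]'
python3 - <<'E'
from h import *
rel('L'); tilt('L','pics/e.png')
E
```

```text
t: 6.15
tcp_pos: [324.3, 286.9, 204.9]
orientation: [3.14, 0.524, 2.886]
contact_force: [1.0, -0.2, 0.6]
finger_gap: 0.001
tip in crate frame rel pivot -93.6 3.0 54.7 F [ 1.  -0.2  0.6] t 6.15 lean 30.0
wall n 1235 y -63.0 rect [-12.  73.] [155. 114.] 49.1 box [[-106.0, 52.0], [-20.0, -23.0], [82.0, 94.0], [-4.0, 169.0]]
```

View pics/e.png

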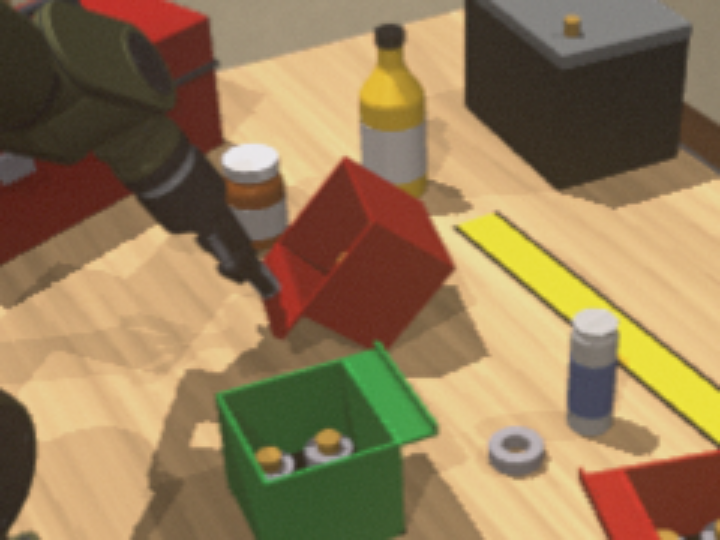

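```bash
python3 -m creep '[{"jaw":1,"linear":[0.004,0,0.0014],"turn":[0,-0.006,0]},{"jaw":1,"linear":[0.004,0,0.0013],"turn":[0,-0.006,0]},{"jaw":1,"linear":[0.004,0,0.0014],"turn":[0,-0.006,0]},{"jaw":1,"linear":[0.0039,0,0.0014],"turn":[0,-0.006,0]},{"jaw":1,"linear":[0.0039,0,0.0016],"turn":[0,-0.006,0]},{"jaw":1,"linear":[0.0039,0,0.0016],"turn":[0,-0.006,0]}]'
python3 - <<'E'
from h import *
rel('L'); tilt('L')
E
python3 arc.py 57 66 6 22 24 31 34
```

```text
t: 6.8
tcp_pos: [308.5, 290.4, 184.2]
orientation: [-3.142, 0.558, 2.887]
contact_force: [0.5, -0.5, 0.4]
finger_gap: -0.0
tip in crate frame rel pivot -104.6 2.2 37.1 F [ 0.5 -0.5  0.4] t 6.8 lean 32.0
wall n 1235 y -63.2 rect [-21.  67.] [159. 110.] 55.6 box [[-112.0, 32.0], [-21.0, -30.0], [69.0, 102.0], [-22.0, 164.0]]
[0.0042,0,0.0018] turn -0.0087  tip [-104.4   40.1] th 58.5
[0.0042,0,0.0018] turn -0.0087  tip [-105.7   37.2] th 60.0
[0.0042,0,0.0019] turn -0.0087  tip [-107.    34.2] th 61.5
[0.0041,0,0.0019] turn -0.0087  tip [-108.1   31.2] th 63.0
[0.0041,0,0.0020] turn -0.0087  tip [-109.2   28.1] th 64.5
[0.0040,0,0.0021] turn -0.0087  tip [-110.2   25. ] th 66.0
```

```bash
python3 -m creep '[{"jaw":1,"linear":[0.0042,0,0.0018],"turn":[0,-0.009,0]},{"jaw":1,"linear":[0.0042,0,0.0018],"turn":[0,-0.009,0]},{"jaw":1,"linear":[0.0041,0,0.0019],"turn":[0,-0.009,0]},{"jaw":1,"linear":[0.004,0,0.0019],"turn":[0,-0.009,0]},{"jaw":1,"linear":[0.0,0,0.0],"turn":[0,0,0]}]'
python3 - <<'E'
from h import *
rel('L'); tilt('L','pics/f.png')
im,d=imaging.get_image("wrist"); cv2.imwrite("pics/f_w.png",im[:,:,::-1])
im,d=imaging.get_image("top"); cv2.imwrite("pics/f_t.png",cv2.resize(im[100:300,150:420],None,fx=2.9,fy=2.9)[:,:,::-1])
E
```

```text
t: 7.35
tcp_pos: [298.6, 292.7, 168.5]
orientation: [-3.14, 0.593, 2.888]
contact_force: [-0.5, 0.5, 0.2]
finger_gap: 0.003
tip in crate frame rel pivot -109.7 1.7 24.7 F [-0.5  0.5  0.2] t 7.35 lean 34.0
wall n 1240 y -63.0 rect [-28.  65.] [159. 111.] 61.7 box [[-114.0, 22.0], [-16.0, -31.0], [59.0, 109.0], [-39.0, 162.0]]
```

View pics/f.png

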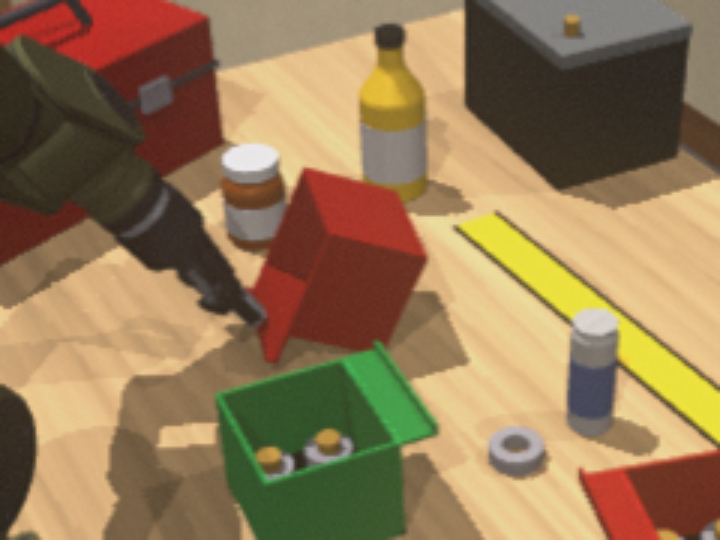

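View pics/f_w.png

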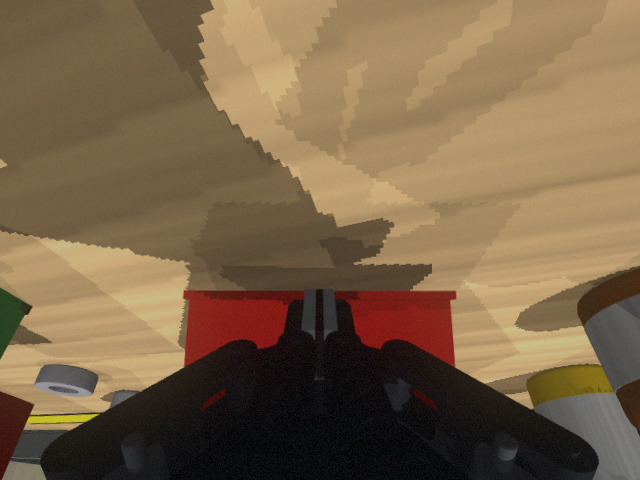

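View pics/f_t.png

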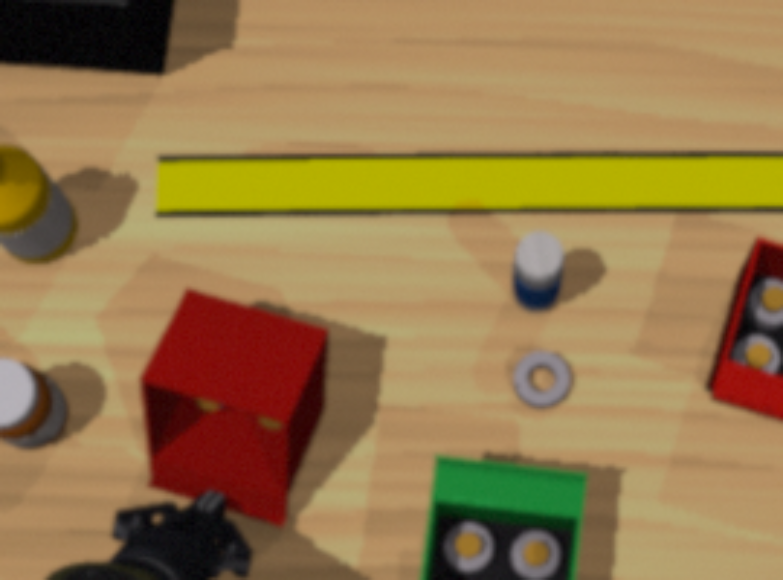

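```bash
cat >> h.py <<'E'
def tilt2(k,cam="top"):
    im,d,P=cloud(cam); o,w=C[k]
    X=np.array([np.cos(w),np.sin(w)]); Y=np.array([-np.sin(w),np.cos(w)])
    q=P[...,:2]-o; a=q@X+62; y=q@Y; z=P[...,2]
    hsv=cv2.cvtColor(im,cv2.COLOR_RGB2HSV)
    red=((hsv[...,0]<9)|(hsv[...,0]>170))&(hsv[...,1]>120)&(d>0)
    m=red&(a>-60)&(a<140)&(abs(y)<58)&(z>95)&(z<180)
    A=np.stack([a[m],y[m],z[m]],1)
    for _ in range(4):
        c=A.mean(0); n=np.linalg.svd(A-c,full_matrices=False)[2][2]; n*=np.sign(n[2]); e=(A-c)@n; A=A[abs(e)<max(4,1.5*e.std())]
    print(cam,'far wall plane tilt',np.degrees(np.arctan2(n[2],n[0])).round(1),'n',n.round(3),len(A),'span a',A[:,0].min().round(),A[:,0].max().round())
E
python3 - <<'E'
from h import *
tilt2('L'); tilt2('L','side'); rel('L')
for c in("top","side","wrist"):
    imaging.get_image(c); print(c,spotter.search_frame("stamp",c))
rel('L')
E
```

```text
top far wall plane tilt 64.4 n [0.431 0.002 0.902] 1566 span a -44.0 53.0
side far wall plane tilt 64.6 n [ 0.429 -0.     0.903] 565 span a -42.0 53.0
tip in crate frame rel pivot -109.3 2.0 25.5 F [-2.8 -0.5  1. ] t 7.6 lean 34.0
top [{'xyz': [467.2, 243.9, 109.1], 'confidence': 0.97}]
side [{'xyz': [467.7, 195.1, 91.5], 'confidence': 0.7}]
wrist [{'xyz': [609.0, -206.6, 29.3], 'confidence': 0.74}, {'xyz': [396.6, 256.1, 25.7], 'confidence': 0.62}]
tip in crate frame rel pivot -109.2 2.2 25.7 F [-3.1 -0.3  1.3] t 7.9 lean 34.0
```

```bash
cat > fk.py <<'E'
import numpy as np, itertools
from scipy.spatial.transform import Rotation as R
D=[([1.143,.124,1.65,0,1.367,-.083],[219.726,611.724,404.722],[3.1416,0,2.797]),
([1.143,.113,1.629,0,1.4,-.083],[219.7,611.7,424.4],[3.1416,0,2.797]),
([1.198,.112,1.643,-.356,1.36,-.049],[219.,611.7,423.2],[-3.139,.35,2.889]),
([.478,-.198,2.122,-.277,.983,-.711],[426.9,255.3,318.6],[-3.135,.34,2.888])]
if __name__=="__main__":
    from h import *
    s=sense(); print(s['joint_positions'].round(4).tolist(),s['tcp_pos'].round(1).tolist(),s['orientation'].round(4).tolist())
    D.append((s['joint_positions'],s['tcp_pos'],s['orientation']))
    def E(ax,a): return R.from_euler(ax,a).as_matrix()
    best=[]
    for s4,ax4 in itertools.product((1,-1),'xyz'):
      for s6 in(1,-1):
        Ms=[]
        for q,p,o in D:
            B=E('z',q[0])@E('y',q[1]+q[2])@E(ax4,s4*q[3])@E('y',q[4])@E('z',s6*q[5])
            Ms.append(B.T@R.from_euler('xyz',o).as_matrix())
        M=np.array(Ms); err=np.abs(M-M[0]).max(); best.append((err,s4,ax4,s6,M[0].round(3).tolist()))
    best.sort(key=lambda b:b[0]); print(*best[:3],sep='\n')
E
python3 fk.py; python3 - <<'E'
from h import *
im,d,P=cloud("top")
for u,v in((300,261),(351,263),(297,324),(349,325),(300,276)): print((u,v),np.median(P[v-1:v+2,u-1:u+2].reshape(-1,3),0).round(0))
E
```

```text
[0.763, -0.1389, 2.3869, -0.8009, 0.7251, 0.0175] [299.1, 292.9, 169.4] [3.1414, 0.5939, 2.8865]
(np.float64(0.0013266516790908858), 1, 'z', 1, [[0.0, -1.0, 0.001], [1.0, 0.0, 0.0], [-0.0, 0.001, 1.0]])
(np.float64(0.7196077282240321), 1, 'y', 1, [[0.0, -1.0, 0.001], [1.0, 0.0, 0.0], [-0.0, 0.001, 1.0]])
(np.float64(0.7357985734276159), -1, 'y', 1, [[0.0, -1.0, 0.001], [1.0, 0.0, 0.0], [-0.0, 0.001, 1.0]])
(300, 261) [415.  66. 106.]
(351, 263) [416. -60. 105.]
(297, 324) [265.  72.   0.]
(349, 325) [267. -64.   2.]
(300, 276) [387.  67.  47.]
```

```bash
cat >> fk.py <<'E'
def rot(ax,a): return R.from_euler(ax,a).as_matrix()
def rows(q):
    z=rot('z',q[0]); a=z@rot('y',q[1]); b=z@rot('y',q[1]+q[2]); c=b@rot('z',q[3]); e=c@rot('y',q[4])
    return np.stack([z[:,1],z[:,2],a[:,2],b[:,0],b[:,2],c[:,1],e[:,2]],1)
def Rq(q): return rot('z',q[0])@rot('y',q[1]+q[2])@rot('z',q[3])@rot('y',q[4])@rot('z',q[5])@rot('z',np.pi/2)
E
python3 - <<'E'
from fk import *
D.append(([0.763, -0.1389, 2.3869, -0.8009, 0.7251, 0.0175],[299.1, 292.9, 169.4],None))
A=np.vstack([rows(q) for q,p,o in D]); b=np.hstack([p for q,p,o in D])
x,res,rk,sv=np.linalg.lstsq(A,b,rcond=None); print(x.round(1),rk,sv.round(2),(A@x-b).round(1))
E
```

```text
[ 53.8 223.9 452.3  42.5 613.1   0.  102.6] 7 [4.42 3.12 2.24 0.65 0.43 0.31 0.1 ] [ 0.1  0.1  0.1  0.1  0.  -0.  -0.1 -0.1 -0.3 -0.1  0.1  0.1  0.1 -0.
  0.1]
```

```bash
cat >> fk.py <<'E'
PX=np.array([53.8,223.9,452.3,42.5,613.1,0,102.6])
LO=np.array([-2.61,-1.02,.03,-1.35,.32,-2.91]);HI=np.array([2.61,2.33,2.71,4.49,2.68,2.91])
def ik(p,T):
    from scipy.optimize import least_squares
    best=None
    for q4 in(-.8,.5,1.6,3.0):
        q0=np.array([np.arctan2(p[1],p[0]),0,2.,q4,1.4,0])
        s=least_squares(lambda q:np.r_[(rows(q)@PX-p)/100,(Rq(q)-T).ravel()],q0,bounds=(LO,HI),max_nfev=150)
        if best is None or s.cost<best.cost: best=s
        if best.cost<1e-6: break
    return best.x,best.cost
E
cat > s4.py <<'E'
import numpy as np
from search import boxpts
from fk import ik
from h import world
H=np.array([[0,.9522,.3055],[1,0,0],[0,.3055,-.9522]])
piv=world('L',0,0,0); w=np.radians(-14.7); Rw=np.array([[np.cos(w),-np.sin(w),0],[np.sin(w),np.cos(w),0],[0,0,1]])
def run(theta,N,seed,side=-1,ft=8):
    rng=np.random.default_rng(seed)
    t=np.radians(theta); c,s=np.cos(t),np.sin(t); Rt=np.array([[c,0,-s],[0,1,0],[s,0,c]])
    fing=boxpts(-10,10,-ft,ft,145,173,6); kn=boxpts(-11,11,-32,32,101,142,6)
    hand=np.vstack([boxpts(-36,36,-40,40,0,101),boxpts(38,85,-10,10,15,40),boxpts(-38,38,-38,38,-140,0),kn])
    st=np.array([[62+rr*np.cos(a),rr*np.sin(a),0] for rr in (20,30,40,49) for a in np.linspace(0,2*np.pi,24,endpoint=False)])@Rt.T
    n=np.array([s,0,-c]); out=[]
    for _ in range(N//2000):
        m=2000
        d=np.stack([-rng.uniform(0.2,1,m),-side*rng.uniform(.2,1,m),-rng.uniform(-.1,.8,m)],1); d/=np.linalg.norm(d,axis=1)[:,None]
        a=rng.uniform(0,2*np.pi,m); b=np.cross(d,[0.3,.2,.9]); b/=np.linalg.norm(b,axis=1)[:,None]; e=np.cos(a)[:,None]*b+np.sin(a)[:,None]*np.cross(d,b)
        T=np.stack([e,np.cross(d,e),d],2)
        tc=np.stack([2-rng.uniform(5,32,m),side*rng.uniform(40,70,m),105+rng.uniform(0,20,m)],1)
        tw=tc@Rt.T; o=tw-173*d; cam=o+T@np.array([78.4,-.25,29.8])
        keep=(cam@n>8)&(cam[:,2]>18)
        for i in np.where(keep)[0]:
            W=((st-cam[i])@T[i])@H; z=-W[:,2]; zz=np.maximum(z,1e-3); px=319+336*W[:,0]/zz; py=241-336*W[:,1]/zz
            ok=(z>5)&(px>2)&(px<638)&(py>2)&(py<285)
            if ok.sum()<5: continue
            qf=fing@T[i].T+o[i]; P=np.vstack([hand@T[i].T+o[i],qf])
            if P[:,2].min()<3: continue
            q=P@Rt
            if ((q[:,0]>-1)&(q[:,0]<123)&(abs(q[:,1])<67)&(q[:,2]>-1)&(q[:,2]<106)).any(): continue
            if ((q[:,0]>-34)&(q[:,0]<2)&(abs(q[:,1])<66)&(q[:,2]>101)&(q[:,2]<105)).any(): continue
            if ((q[:,0]>-34)&(q[:,0]<-29)&(abs(q[:,1])<66)&(q[:,2]>101)&(q[:,2]<113)).any(): continue
            f=qf@Rt; on=(f[:,0]>-30)&(f[:,0]<2)&(abs(f[:,1])<62)&(f[:,2]>=105)&(f[:,2]<110)
            if not on.any(): continue
            ov=62-abs(f[on][:,1]).min()
            PW=P@Rw.T+piv
            if ((PW[:,0]<422)&(PW[:,0]>250)&(PW[:,1]<78)&(PW[:,1]>-70)&(PW[:,2]<112)).any(): continue
            if ((np.hypot(PW[:,0]-592,PW[:,1]+17)<32)&(PW[:,2]<128)).any(): continue
            qj,cost=ik(Rw@o[i]+piv,Rw@T[i])
            if cost>1e-5: continue
            out.append((int(ok.sum())*min(cam[i]@n,25)*min(ov+4,15),int(ok.sum()),cam[i]@n,ov,d[i],e[i],tw[i],o[i],cam[i],qj))
    out.sort(key=lambda b:-b[0]); return out
if __name__=="__main__":
    from multiprocessing import Pool
    jobs=[(th,1000000,i) for i in range(4) for th in(65,68)]
    with Pool(4) as p: res=p.starmap(run,jobs)
    import pickle; pickle.dump((jobs,res),open('s4.pkl','wb'))
    for j,b in zip(jobs,res):
        print(j,len(b))
        for x in b[:3]: print([np.round(k,2).tolist() for k in x])
E
time timeout 570 python3 s4.py
```

```text
(65, 1000000, 0) 0
(68, 1000000, 0) 0
(65, 1000000, 1) 0
(68, 1000000, 1) 0
(65, 1000000, 2) 0
(68, 1000000, 2) 0
(65, 1000000, 3) 0
(68, 1000000, 3) 0
real	0m54.903s
user	1m44.216s
sys	0m0.373s
```

```bash
python3 - <<'E'
from h import *
for c in("wrist","wrist","top"):
    imaging.get_image(c); print(c,spotter.search_frame("stamp",c)); 
imaging.get_image("wrist"); print("crate wrist",spotter.search_frame("crate_2","wrist"))
tilt2('L'); tilt2('L','side'); rel('L')
E
python3 arc.py 64.5 0 22 24 16 34 20
```

```text
wrist [{'xyz': [395.8, 257.0, 23.4], 'confidence': 0.67}]
wrist [{'xyz': [399.3, 256.4, 23.5], 'confidence': 0.74}]
top [{'xyz': [470.4, 245.1, 113.7], 'confidence': 0.91}, {'xyz': [462.6, 436.3, 105.4], 'confidence': 0.43}]
crate wrist [{'xyz': [398.4, 251.2, 30.5], 'confidence': 0.85}, {'xyz': [383.4, 73.4, 14.2], 'confidence': 0.6}, {'xyz': [610.2, -207.4, 27.1], 'confidence': 0.59}]
top far wall plane tilt 64.3 n [ 0.433 -0.002  0.901] 1545 span a -44.0 53.0
side far wall plane tilt 64.5 n [0.43  0.    0.903] 561 span a -41.0 54.0
tip in crate frame rel pivot -109.1 2.2 25.6 F [-2.9  0.3  1.6] t 8.45 lean 34.0
[-0.0068,0,-0.0035] turn 0.0111  tip [-107.2   33.4] th 61.6
[-0.0070,0,-0.0033] turn 0.0111  tip [-104.8   39. ] th 58.6
[-0.0071,0,-0.0031] turn 0.0111  tip [-102.2   44.4] th 55.7
[-0.0072,0,-0.0028] turn 0.0111  tip [-99.2  49.6] th 52.8
[-0.0073,0,-0.0026] turn 0.0111  tip [-96.   54.6] th 49.8
[-0.0074,0,-0.0023] turn 0.0111  tip [-92.5  59.4] th 46.9
[-0.0075,0,-0.0021] turn 0.0111  tip [-88.8  64. ] th 44.0
[-0.0075,0,-0.0018] turn 0.0111  tip [-84.9  68.4] th 41.0
[-0.0076,0,-0.0016] turn 0.0111  tip [-80.7  72.5] th 38.1
[-0.0076,0,-0.0013] turn 0.0111  tip [-76.3  76.4] th 35.2
[-0.0076,0,-0.0011] turn 0.0111  tip [-71.8  80. ] th 32.2
[-0.0077,0,-0.0008] turn 0.0111  tip [-67.1  83.4] th 29.3
[-0.0077,0,-0.0006] turn 0.0111  tip [-62.2  86.5] th 26.4
[-0.0077,0,-0.0010] turn 0.0111  tip [-57.4  89.9] th 23.5
[-0.0078,0,-0.0010] turn 0.0111  tip [-52.6  93.2] th 20.5
[-0.0078,0,-0.0007] turn 0.0111  tip [-47.5  96.3] th 17.6
[-0.0078,0,-0.0005] turn 0.0111  tip [-42.3  99.2] th 14.7
[-0.0079,0,-0.0002] turn 0.0111  tip [-36.9 101.7] th 11.7
[-0.0079,0,0.0001] turn 0.0111  tip [-31.4 103.9] th 8.8
[-0.0079,0,0.0003] turn 0.0111  tip [-25.7 105.9] th 5.9
[-0.0079,0,0.0006] turn 0.0111  tip [-19.9 107.5] th 2.9
[-0.0079,0,0.0009] turn 0.0111  tip [-14.  108.8] th 0.0
```

```bash
python3 -m creep '[{"jaw":1,"linear":[-0.0036,0,-0.0018],"turn":[0,0.006,0]},{"jaw":1,"linear":[-0.0036,0,-0.0017],"turn":[0,0.006,0]},{"jaw":1,"linear":[-0.007,0,-0.0033],"turn":[0,0.011,0]},{"jaw":1,"linear":[-0.0071,0,-0.0031],"turn":[0,0.011,0]},{"jaw":1,"linear":[-0.0072,0,-0.0028],"turn":[0,0.011,0]},{"jaw":1,"linear":[-0.0073,0,-0.0026],"turn":[0,0.011,0]},{"jaw":1,"linear":[-0.0074,0,-0.0023],"turn":[0,0.011,0]},{"jaw":1,"linear":[-0.0075,0,-0.0021],"turn":[0,0.011,0]},{"jaw":1,"linear":[-0.0075,0,-0.0018],"turn":[0,0.011,0]},{"jaw":1,"linear":[-0.0076,0,-0.0016],"turn":[0,0.011,0]},{"jaw":1,"linear":[-0.0076,0,-0.0013],"turn":[0,0.011,0]},{"jaw":1,"linear":[-0.0076,0,-0.0011],"turn":[0,0.011,0]},{"jaw":1,"linear":[0,0,0],"turn":[0,0,0]}]'
python3 - <<'E'
from h import *
rel('L'); tilt('L','pics/g.png')
E
python3 arc.py 30 0 16 16 16 26 20
```

```text
t: 9.75
tcp_pos: [354.9, 279.6, 236.2]
orientation: [3.138, 0.474, 2.884]
contact_force: [-14.1, 1.3, 15.0]
finger_gap: -0.005
tip in crate frame rel pivot -69.7 3.9 81.9 F [-14.1   1.3  15. ] t 9.75 lean 27.2
wall n 1203 y -63.1 rect [20. 70.] [155. 111.] 30.6 box [[-75.0, 79.0], [-18.0, -17.0], [115.0, 62.0], [59.0, 157.0]]
[-0.0046,0,-0.0004] turn 0.0065  tip [-62.1  86.4] th 28.1
[-0.0046,0,-0.0003] turn 0.0065  tip [-59.1  88.2] th 26.3
[-0.0046,0,-0.0004] turn 0.0065  tip [-56.1  90. ] th 24.4
[-0.0046,0,-0.0007] turn 0.0065  tip [-53.3  92. ] th 22.5
[-0.0046,0,-0.0006] turn 0.0065  tip [-50.3  94. ] th 20.6
[-0.0046,0,-0.0005] turn 0.0065  tip [-47.3  95.8] th 18.8
[-0.0047,0,-0.0004] turn 0.0065  tip [-44.2  97.6] th 16.9
[-0.0047,0,-0.0003] turn 0.0065  tip [-41.1  99.3] th 15.0
[-0.0047,0,-0.0002] turn 0.0065  tip [-37.9 100.8] th 13.1
[-0.0047,0,-0.0001] turn 0.0065  tip [-34.6 102.3] th 11.2
[-0.0047,0,0.0000] turn 0.0065  tip [-31.3 103.7] th 9.4
[-0.0047,0,0.0001] turn 0.0065  tip [-27.9 104.9] th 7.5
[-0.0047,0,0.0002] turn 0.0065  tip [-24.5 106. ] th 5.6
[-0.0047,0,0.0003] turn 0.0065  tip [-21.  107.1] th 3.7
[-0.0047,0,0.0004] turn 0.0065  tip [-17.5 108. ] th 1.9
[-0.0047,0,0.0005] turn 0.0065  tip [-14.  108.8] th 0.0
```

View pics/g.png

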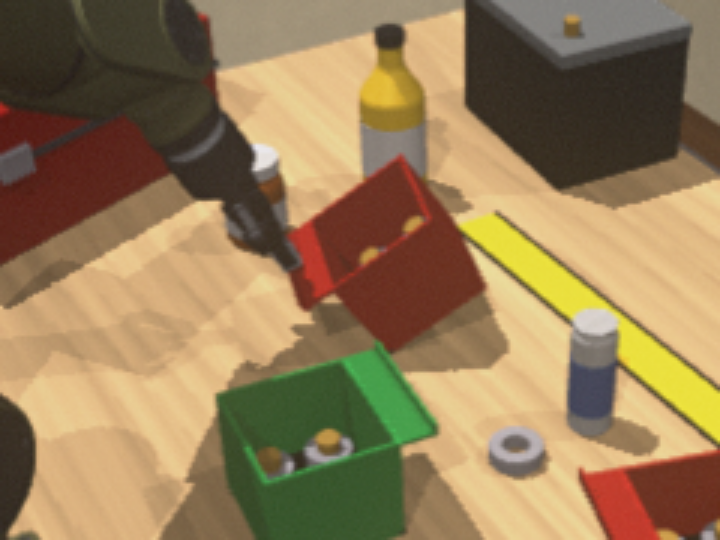

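```bash
python3 -m creep '[{"jaw":1,"linear":[-0.0046,0,-0.0012],"turn":[0,0.0065,0]},{"jaw":1,"linear":[-0.0046,0,-0.001],"turn":[0,0.0065,0]},{"jaw":1,"linear":[-0.0046,0,-0.001],"turn":[0,0.0065,0]},{"jaw":1,"linear":[-0.0046,0,-0.0008],"turn":[0,0.0065,0]},{"jaw":1,"linear":[-0.0046,0,-0.0007],"turn":[0,0.0065,0]},{"jaw":1,"linear":[-0.0046,0,-0.0006],"turn":[0,0.0065,0]},{"jaw":1,"linear":[-0.0046,0,-0.0005],"turn":[0,0.0065,0]},{"jaw":1,"linear":[-0.0047,0,-0.0004],"turn":[0,0.0065,0]},{"jaw":1,"linear":[-0.0047,0,-0.0003],"turn":[0,0.0065,0]},{"jaw":1,"linear":[0,0,0],"turn":[0,0,0]}]'
python3 - <<'E'
from h import *
rel('L'); tilt('L')
E
```

```text
t: 10.8
tcp_pos: [389.2, 270.5, 261.5]
orientation: [3.139, 0.419, 2.885]
contact_force: [-11.1, -3.4, 20.6]
finger_gap: 0.002
tip in crate frame rel pivot -42.8 3.7 103.1 F [-11.1  -3.4  20.6] t 10.8 lean 24.0
wall n 1138 y -63.3 rect [38. 66.] [149. 113.] 14.5 box [[-49.0, 102.0], [-20.0, -7.0], [124.0, 30.0], [96.0, 140.0]]
```

```bash
python3 -m creep '[{"jaw":1,"linear":[-0.0046,0,-0.0004],"turn":[0,0.0065,0]},{"jaw":1,"linear":[-0.0046,0,-0.0003],"turn":[0,0.0065,0]},{"jaw":1,"linear":[-0.0046,0,-0.0002],"turn":[0,0.0065,0]},{"jaw":1,"linear":[-0.0046,0,-0.0001],"turn":[0,0.0065,0]},{"jaw":1,"linear":[-0.0046,0,0],"turn":[0,0.0065,0]},{"jaw":1,"linear":[-0.004,0,0],"turn":[0,0.0065,0]},{"jaw":1,"linear":[-0.003,0,-0.0005],"turn":[0,0.0065,0]},{"jaw":1,"linear":[-0.002,0,-0.001],"turn":[0,0.0065,0]},{"jaw":1,"linear":[0,0,-0.001],"turn":[0,0,0]}]'
python3 - <<'E'
from h import *
rel('L'); tilt('L')
E
```

```text
t: 11.75
tcp_pos: [416.1, 262.9, 274.7]
orientation: [3.139, 0.366, 2.886]
contact_force: [0.6, -0.1, 2.6]
finger_gap: 0.003
tip in crate frame rel pivot -23.3 3.2 112.8 F [ 0.6 -0.1  2.6] t 11.75 lean 21.0
wall n 1141 y -63.8 rect [50. 59.] [153. 110.] 2.3 box [[-28.0, 110.0], [-24.0, 1.0], [129.0, 7.0], [124.0, 116.0]]
```

```bash
python3 -m creep '[{"jaw":1,"linear":[-0.0009,0,-0.0023],"turn":[0,0,0]},{"jaw":1,"linear":[-0.0009,0,-0.0023],"turn":[0,0,0]},{"jaw":1,"linear":[-0.0018,0,-0.0046],"turn":[0,0,0]},{"jaw":1,"linear":[-0.0108,0,-0.028],"turn":[0,0,0]},{"jaw":1,"linear":[-0.0108,0,-0.028],"turn":[0,0,0]}]'
python3 - <<'E'
from h import *
rel('L'); hand()
imaging.get_image("top")
for cam in("top",):
    im,d,P=cloud(cam)
    hsv=cv2.cvtColor(im,cv2.COLOR_RGB2HSV)
    red=((hsv[...,0]<8)|(hsv[...,0]>172))&(hsv[...,1]>140)&(d>0)
    for nm,cy in(("L",220),("R",-262)):
        m=red&(np.hypot(P[...,0]-570,P[...,1]-cy)<150)
        Q=P[m]; hi=Q[(Q[:,2]>88)&(Q[:,2]<120)]
        rc=cv2.minAreaRect(hi[:,:2].astype(np.float32)); print(nm,rc,len(hi)); print(cv2.boxPoints(rc).round(0).tolist())
    cv2.imwrite("pics/i.png",im[:,:,::-1])
plan(world('R',-14,0,170))
E
```

```text
t: 12.3
tcp_pos: [414.4, 262.5, 341.1]
orientation: [-3.139, 0.359, 2.888]
contact_force: [0.5, 0.4, 1.0]
finger_gap: -0.005
tip in crate frame rel pivot -26.0 1.6 178.8 F [0.5 0.4 1. ] t 12.3 lean 20.6
t 12.3 tcp [414.4 262.5 341.1] tip [473.3 246.8 178.8] F [0.5 0.4 1. ] gap -0.01 
j [ 0.506 -0.24   2.118 -0.29   1.019 -0.688] 
x [-0.906  0.235 -0.351] y [ 0.252  0.968 -0.002] z [ 0.339 -0.091 -0.936]
L ((551.140869140625, 224.3962860107422), (131.63232421875, 153.2364959716797), 74.37254333496094) 875
[[460.0, 182.0], [607.0, 140.0], [643.0, 267.0], [495.0, 308.0]]
R ((540.257568359375, -250.73936462402344), (131.04653930664062, 156.5848388671875), 74.67784118652344) 1076
[[447.0, -293.0], [598.0, -335.0], [633.0, -208.0], [482.0, -167.0]]
world d [   6.7 -484.   -15.2] tool shift m [-0.1152 -0.4668  0.0577]
```

View pics/i.png

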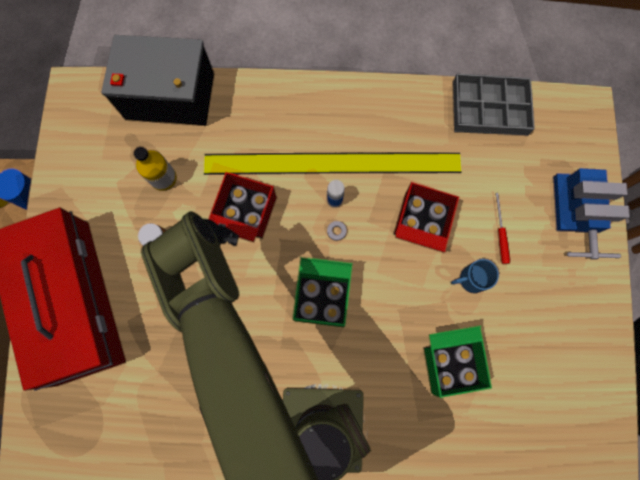

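```bash
python3 -m creep '[{"jaw":1,"linear":[-0.0048,-0.0195,0.0024],"turn":[0,0,0.015]},{"jaw":1,"linear":[-0.0096,-0.0389,0.0048],"turn":[0,0,0]},{"jaw":1,"linear":[-0.0096,-0.0389,0.0048],"turn":[0,0,0]},{"jaw":1,"linear":[-0.0096,-0.0389,0.0048],"turn":[0,0,0]},{"jaw":1,"linear":[-0.0096,-0.0389,0.0048],"turn":[0,0,0]},{"jaw":1,"linear":[-0.0096,-0.0389,0.0048],"turn":[0,0,0]},{"jaw":1,"linear":[-0.0096,-0.0389,0.0048],"turn":[0,0,0]},{"jaw":1,"linear":[-0.0096,-0.0389,0.0048],"turn":[0,0,0]},{"jaw":1,"linear":[-0.0096,-0.0389,0.0048],"turn":[0,0,0]},{"jaw":1,"linear":[-0.0096,-0.0389,0.0048],"turn":[0,0,0]},{"jaw":1,"linear":[-0.0096,-0.0389,0.0048],"turn":[0,0,0]},{"jaw":1,"linear":[-0.0096,-0.0389,0.0048],"turn":[0,0,0]},{"jaw":1,"linear":[-0.0048,-0.0195,0.0024],"turn":[0,0,0]},{"jaw":1,"linear":[0,0,0],"turn":[0,0,0]}]'
python3 - <<'E'
from h import *
rel('R'); hand(); plan(world('R',-14,0,112))
E
```

```text
t: 13.8
tcp_pos: [414.3, -223.3, 325.3]
orientation: [3.135, 0.36, 2.867]
contact_force: [0.4, 0.2, -0.2]
finger_gap: 0.0
tip in crate frame rel pivot -22.8 -6.2 163.0 F [ 0.4  0.2 -0.2] t 13.8 lean 20.6
t 13.8 tcp [ 414.3 -223.3  325.3] tip [ 473.4 -238.9  163. ] F [ 0.4  0.2 -0.2] gap 0.0 
j [-0.637 -0.305  2.197  0.165  0.92  -2.012] 
x [-0.901  0.254 -0.352] y [0.269 0.963 0.006] z [ 0.34  -0.09  -0.936]
world d [ 10.1   3.6 -51. ] tool shift m [0.0098 0.0059 0.0509]
```

```bash
python3 -m creep '[{"jaw":1,"linear":[0.0033,0.002,0.017],"turn":[0,0,0]},{"jaw":1,"linear":[0.0033,0.002,0.017],"turn":[0,0,0]},{"jaw":1,"linear":[0.0032,0.002,0.015],"turn":[0,0,0]},{"jaw":1,"linear":[0,0,0],"turn":[0,0,0]}]'
python3 - <<'E'
from h import *
rel('R')
im,d=imaging.get_image("wrist"); cv2.imwrite("pics/j.png",im[:,:,::-1])
E
```

```text
t: 14.2
tcp_pos: [423.7, -215.8, 274.1]
orientation: [3.134, 0.357, 2.871]
contact_force: [2.7, 0.4, 0.1]
finger_gap: 0.0
tip in crate frame rel pivot -16.3 4.2 111.6 F [2.7 0.4 0.1] t 14.2 lean 20.4
```

View pics/j.png

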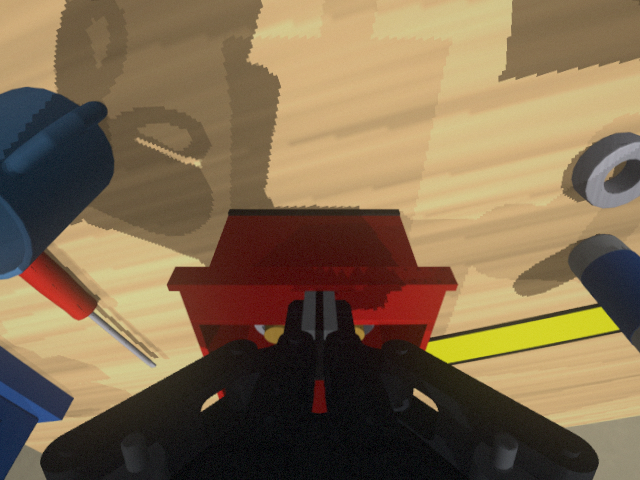

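```bash
python3 -m creep '[{"jaw":1,"linear":[-0.004,-0.002,0.0],"turn":[0,0,0]},{"jaw":1,"linear":[0.001,0,0.003],"turn":[0,0,0]},{"jaw":1,"linear":[0.0007,0,0.002],"turn":[0,0,0]},{"jaw":1,"linear":[0,0,0],"turn":[0,0,0]}]'
python3 - <<'E'
from h import *
rel('R')
E
```

```text
t: 14.65
tcp_pos: [427.5, -220.4, 273.0]
orientation: [3.136, 0.361, 2.871]
contact_force: [-0.4, -0.1, -0.5]
finger_gap: -0.007
tip in crate frame rel pivot -10.7 0.4 110.8 F [-0.4 -0.1 -0.5] t 14.65 lean 20.7
```

```bash
python3 -m creep '[{"jaw":1,"linear":[0.0025,0,0.0018],"turn":[0,0,0]},{"jaw":1,"linear":[0.001,0,0.002],"turn":[0,0,0]},{"jaw":1,"linear":[0,0,0],"turn":[0,0,0]}]'
python3 - <<'E'
from h import *
rel('R')
E
```

```text
t: 14.95
tcp_pos: [425.9, -220.1, 269.6]
orientation: [3.136, 0.362, 2.871]
contact_force: [-4.5, 2.7, 8.9]
finger_gap: 0.001
tip in crate frame rel pivot -12.1 0.1 107.5 F [-4.5  2.7  8.9] t 14.95 lean 20.8
```

```bash
python3 arc.py 0 65 22 14 24 20.8 34
```

```text
[0.0079,0,-0.0010] turn -0.0105  tip [-18.  107.7] th 3.0
[0.0079,0,-0.0007] turn -0.0105  tip [-24.  106.1] th 5.9
[0.0079,0,-0.0004] turn -0.0105  tip [-29.8 104.3] th 8.9
[0.0079,0,-0.0001] turn -0.0105  tip [-35.5 102.1] th 11.8
[0.0079,0,0.0001] turn -0.0105  tip [-41.   99.6] th 14.8
[0.0079,0,0.0004] turn -0.0105  tip [-46.4  96.7] th 17.7
[0.0078,0,0.0007] turn -0.0105  tip [-51.6  93.6] th 20.7
[0.0078,0,0.0010] turn -0.0105  tip [-56.6  90.3] th 23.6
[0.0077,0,0.0011] turn -0.0105  tip [-61.4  86.8] th 26.6
[0.0077,0,0.0006] turn -0.0105  tip [-66.4  83.6] th 29.5
[0.0077,0,0.0009] turn -0.0105  tip [-71.3  80.2] th 32.5
[0.0077,0,0.0011] turn -0.0105  tip [-76.   76.6] th 35.5
[0.0076,0,0.0014] turn -0.0105  tip [-80.4  72.6] th 38.4
[0.0076,0,0.0017] turn -0.0105  tip [-84.7  68.4] th 41.4
[0.0075,0,0.0019] turn -0.0105  tip [-88.7  64. ] th 44.3
[0.0075,0,0.0022] turn -0.0105  tip [-92.6  59.3] th 47.3
[0.0074,0,0.0025] turn -0.0105  tip [-96.1  54.3] th 50.2
[0.0073,0,0.0027] turn -0.0105  tip [-99.4  49.2] th 53.2
[0.0072,0,0.0030] turn -0.0105  tip [-102.4   43.9] th 56.1
[0.0070,0,0.0032] turn -0.0105  tip [-105.1   38.3] th 59.1
[0.0069,0,0.0035] turn -0.0105  tip [-107.5   32.7] th 62.0
[0.0068,0,0.0037] turn -0.0105  tip [-109.6   26.8] th 65.0
```

```bash
python3 -m creep '[{"jaw":1,"linear":[0.0079,0,-0.0004],"turn":[0,-0.01,0]},{"jaw":1,"linear":[0.0079,0,-0.0004],"turn":[0,-0.01,0]},{"jaw":1,"linear":[0.0079,0,-0.0003],"turn":[0,-0.01,0]},{"jaw":1,"linear":[0.0079,0,-0.0001],"turn":[0,-0.01,0]},{"jaw":1,"linear":[0.0079,0,0.0001],"turn":[0,-0.0105,0]},{"jaw":1,"linear":[0.0079,0,0.0004],"turn":[0,-0.0105,0]},{"jaw":1,"linear":[0.0078,0,0.0007],"turn":[0,-0.0105,0]},{"jaw":1,"linear":[0.0078,0,0.0009],"turn":[0,-0.0105,0]}]'
python3 - <<'E'
from h import *
rel('R'); tilt('R')
E
```

```text
t: 15.75
tcp_pos: [370.8, -205.0, 245.7]
orientation: [3.137, 0.448, 2.871]
contact_force: [-6.8, 4.9, 15.0]
finger_gap: 0.003
tip in crate frame rel pivot -55.6 -0.2 89.4 F [-6.8  4.9 15. ] t 15.75 lean 25.7
wall n 1642 y -63.7 rect [17. 69.] [154. 113.] 23.1 box [[-76.0, 91.0], [-32.0, -13.0], [110.0, 47.0], [65.0, 151.0]]
```

```bash
python3 -m creep '[{"jaw":1,"linear":[0.0077,0,0.001],"turn":[0,-0.0105,0]},{"jaw":1,"linear":[0.0077,0,0.0007],"turn":[0,-0.0105,0]},{"jaw":1,"linear":[0.0077,0,0.0009],"turn":[0,-0.0105,0]},{"jaw":1,"linear":[0.0077,0,0.0011],"turn":[0,-0.0105,0]},{"jaw":1,"linear":[0.0076,0,0.0014],"turn":[0,-0.0105,0]},{"jaw":1,"linear":[0.0076,0,0.0017],"turn":[0,-0.0105,0]},{"jaw":1,"linear":[0.0075,0,0.0019],"turn":[0,-0.0105,0]},{"jaw":1,"linear":[0.0037,0,0.0011],"turn":[0,-0.005,0]},{"jaw":1,"linear":[0.0037,0,0.0011],"turn":[0,-0.005,0]},{"jaw":1,"linear":[0.0037,0,0.0012],"turn":[0,-0.005,0]},{"jaw":1,"linear":[0.0037,0,0.0012],"turn":[0,-0.005,0]}]'
python3 - <<'E'
from h import *
rel('R'); tilt('R'); tilt2('R')
E
```

```text
t: 16.9
tcp_pos: [318.0, -189.8, 199.4]
orientation: [3.135, 0.537, 2.87]
contact_force: [-0.4, 0.5, 2.3]
finger_gap: -0.0
tip in crate frame rel pivot -96.9 0.4 50.4 F [-0.4  0.5  2.3] t 16.9 lean 30.8
wall n 1762 y -63.6 rect [-15.  69.] [157. 112.] 51.2 box [[-108.0, 43.0], [-21.0, -27.0], [78.0, 95.0], [-10.0, 166.0]]
top far wall plane tilt 52.8 n [0.605 0.    0.796] 1190 span a -13.0 73.0
```

```bash
python3 -m creep '[{"jaw":1,"linear":[0.0036,0,0.0015],"turn":[0,-0.005,0]},{"jaw":1,"linear":[0.0036,0,0.0015],"turn":[0,-0.005,0]},{"jaw":1,"linear":[0.0035,0,0.0016],"turn":[0,-0.005,0]},{"jaw":1,"linear":[0.0035,0,0.0016],"turn":[0,-0.005,0]},{"jaw":1,"linear":[0.0035,0,0.0017],"turn":[0,-0.005,0]},{"jaw":1,"linear":[0.0035,0,0.0018],"turn":[0,-0.005,0]},{"jaw":1,"linear":[0.0034,0,0.0018],"turn":[0,-0.005,0]},{"jaw":1,"linear":[0.0034,0,0.0018],"turn":[0,-0.005,0]},{"jaw":1,"linear":[0,0,0],"turn":[0,0,0]}]'
python3 - <<'E'
from h import *
rel('R'); tilt('R','pics/k.png'); tilt2('R'); 
for c in("top","side","wrist"):
    imaging.get_image(c); print(c,spotter.search_frame("stamp",c))
rel('R')
E
```

```text
t: 17.9
tcp_pos: [301.5, -184.9, 172.7]
orientation: [3.134, 0.576, 2.869]
contact_force: [-0.9, 1.7, 0.8]
finger_gap: -0.002
tip in crate frame rel pivot -108.4 0.7 27.3 F [-0.9  1.7  0.8] t 17.9 lean 33.0
wall n 1780 y -63.6 rect [-27.  65.] [160. 112.] 61.6 box [[-115.0, 21.0], [-16.0, -32.0], [60.0, 109.0], [-39.0, 162.0]]
top far wall plane tilt 63.8 n [0.442 0.003 0.897] 1440 span a -43.0 54.0
top [{'xyz': [563.8, 226.7, 48.9], 'confidence': 0.61}]
side [{'xyz': [557.9, 184.1, 71.5], 'confidence': 0.76}]
wrist []
tip in crate frame rel pivot -108.0 0.6 28.0 F [-4.4  1.7  0.9] t 18.3 lean 33.0
```

View pics/k.png

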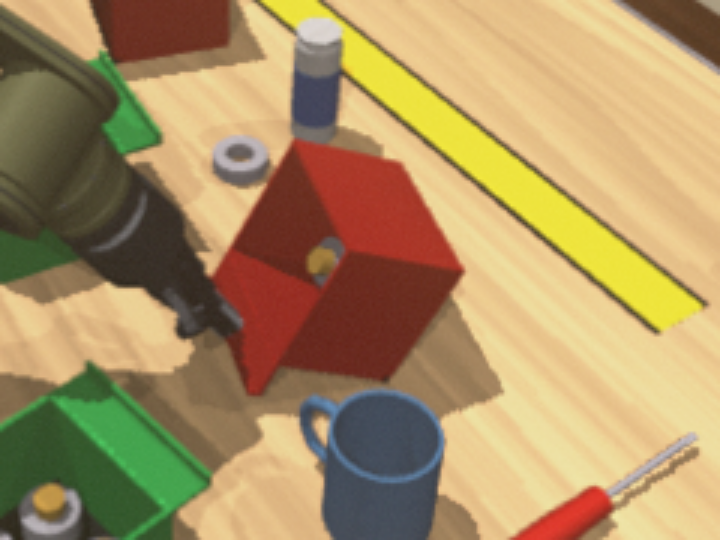

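```bash
python3 -m creep '[{"jaw":1,"linear":[0.0014,0,0.0008],"turn":[0,-0.002,0]},{"jaw":1,"linear":[0,0,0],"turn":[0,0,0]},{"jaw":1,"linear":[0,0,0],"turn":[0,0,0]},{"jaw":1,"linear":[0,0,0],"turn":[0,0,0]},{"jaw":1,"linear":[0,0,0],"turn":[0,0,0]},{"jaw":1,"linear":[0,0,0],"turn":[0,0,0]},{"jaw":1,"linear":[0,0,0],"turn":[0,0,0]},{"jaw":1,"linear":[0,0,0],"turn":[0,0,0]},{"jaw":1,"linear":[0,0,0],"turn":[0,0,0]},{"jaw":1,"linear":[0,0,0],"turn":[0,0,0]},{"jaw":1,"linear":[0,0,0],"turn":[0,0,0]},{"jaw":1,"linear":[0,0,0],"turn":[0,0,0]},{"jaw":1,"linear":[0,0,0],"turn":[0,0,0]}]'
python3 - <<'E'
from h import *
rel('R');tilt2('R')
E
python3 arc.py 64.5 0 30 24 22 33 20
```

```text
t: 19.6
tcp_pos: [301.3, -185.1, 172.1]
orientation: [3.135, 0.579, 2.869]
contact_force: [-2.3, 1.7, 1.5]
finger_gap: -0.002
tip in crate frame rel pivot -108.1 0.4 27.0 F [-2.3  1.7  1.5] t 19.6 lean 33.2
top far wall plane tilt 64.2 n [0.436 0.004 0.9  ] 1442 span a -43.0 53.0
[-0.0047,0,-0.0026] turn 0.0076  tip [-108.    31.8] th 62.4
[-0.0047,0,-0.0025] turn 0.0076  tip [-106.5   35.8] th 60.2
[-0.0048,0,-0.0024] turn 0.0076  tip [-104.8   39.6] th 58.1
[-0.0049,0,-0.0023] turn 0.0076  tip [-102.9   43.4] th 55.9
[-0.0049,0,-0.0021] turn 0.0076  tip [-100.9   47.1] th 53.8
[-0.0050,0,-0.0020] turn 0.0076  tip [-98.8  50.8] th 51.6
[-0.0050,0,-0.0019] turn 0.0076  tip [-96.6  54.3] th 49.5
[-0.0051,0,-0.0018] turn 0.0076  tip [-94.2  57.7] th 47.3
[-0.0051,0,-0.0016] turn 0.0076  tip [-91.7  61. ] th 45.2
[-0.0052,0,-0.0015] turn 0.0076  tip [-89.1  64.2] th 43.0
[-0.0052,0,-0.0014] turn 0.0076  tip [-86.3  67.3] th 40.9
[-0.0052,0,-0.0013] turn 0.0076  tip [-83.5  70.3] th 38.7
[-0.0052,0,-0.0012] turn 0.0076  tip [-80.6  73.2] th 36.5
[-0.0053,0,-0.0010] turn 0.0076  tip [-77.
[... 252 characters left out ...]

[-0.0053,0,-0.0008] turn 0.0076  tip [-61.2  88.1] th 23.6
[-0.0054,0,-0.0009] turn 0.0076  tip [-57.9  90.6] th 21.5
[-0.0054,0,-0.0008] turn 0.0076  tip [-54.5  93.1] th 19.4
[-0.0054,0,-0.0007] turn 0.0076  tip [-51.   95.4] th 17.2
[-0.0055,0,-0.0006] turn 0.0076  tip [-47.4  97.6] th 15.1
[-0.0055,0,-0.0004] turn 0.0076  tip [-43.7  99.6] th 12.9
[-0.0055,0,-0.0003] turn 0.0076  tip [-40.  101.5] th 10.8
[-0.0055,0,-0.0002] turn 0.0076  tip [-36.1 103.3] th 8.6
[-0.0056,0,-0.0000] turn 0.0076  tip [-32.2 104.9] th 6.5
[-0.0056,0,0.0001] turn 0.0076  tip [-28.2 106.3] th 4.3
[-0.0056,0,0.0002] turn 0.0076  tip [-24.1 107.6] th 2.2
[-0.0056,0,0.0004] turn 0.0076  tip [-20.  108.8] th 0.0
```

```bash
python3 -m creep '[{"jaw":1,"linear":[-0.0047,0,-0.0026],"turn":[0,0.0076,0]},{"jaw":1,"linear":[-0.0047,0,-0.0026],"turn":[0,0.0076,0]},{"jaw":1,"linear":[-0.0048,0,-0.0025],"turn":[0,0.0076,0]},{"jaw":1,"linear":[-0.0048,0,-0.0024],"turn":[0,0.0076,0]},{"jaw":1,"linear":[-0.0049,0,-0.0023],"turn":[0,0.0076,0]},{"jaw":1,"linear":[-0.0049,0,-0.0022],"turn":[0,0.0076,0]},{"jaw":1,"linear":[-0.005,0,-0.0021],"turn":[0,0.0076,0]},{"jaw":1,"linear":[-0.005,0,-0.0019],"turn":[0,0.0076,0]},{"jaw":1,"linear":[-0.0051,0,-0.0018],"turn":[0,0.0076,0]},{"jaw":1,"linear":[-0.0051,0,-0.0017],"turn":[0,0.0076,0]}]'
python3 - <<'E'
from h import *
rel('R');tilt('R')
E
```

```text
t: 20.65
tcp_pos: [330.9, -193.6, 217.4]
orientation: [3.136, 0.503, 2.871]
contact_force: [-8.6, 3.3, 5.7]
finger_gap: -0.001
tip in crate frame rel pivot -88.6 0.1 65.5 F [-8.6  3.3  5.7] t 20.65 lean 28.8
wall n 1721 y -63.8 rect [-1. 71.] [156. 117.] 42.9 box [[-98.0, 61.0], [-19.0, -24.0], [96.0, 82.0], [16.0, 167.0]]
```

```bash
python3 -m creep '[{"jaw":1,"linear":[-0.0045,0,-0.0022],"turn":[0,0.007,0]},{"jaw":1,"linear":[-0.0046,0,-0.0019],"turn":[0,0.007,0]},{"jaw":1,"linear":[-0.0047,0,-0.0017],"turn":[0,0.007,0]},{"jaw":1,"linear":[-0.0049,0,-0.0015],"turn":[0,0.007,0]},{"jaw":1,"linear":[-0.005,0,-0.0013],"turn":[0,0.007,0]},{"jaw":1,"linear":[-0.005,0,-0.0011],"turn":[0,0.007,0]},{"jaw":1,"linear":[-0.005,0,-0.001],"turn":[0,0.007,0]}]'
python3 - <<'E'
from h import *
rel('R');tilt('R')
E
```

```text
t: 21.4
tcp_pos: [354.8, -200.3, 242.1]
orientation: [3.136, 0.453, 2.871]
contact_force: [-6.0, 2.2, 8.6]
finger_gap: -0.002
tip in crate frame rel pivot -71.4 0.1 86.3 F [-6.   2.2  8.6] t 21.4 lean 26.0
wall n 1651 y -63.5 rect [15. 70.] [155. 112.] 27.0 box [[-80.0, 85.0], [-29.0, -16.0], [109.0, 55.0], [58.0, 155.0]]
```

```bash
python3 arc.py 27 0 14 26 26 26 20 | cut -c1-45
```

```text
[-0.0048,0,-0.0007] turn 0.0075  tip [-66.3  
[-0.0049,0,-0.0010] turn 0.0075  tip [-63.5  
[-0.0049,0,-0.0009] turn 0.0075  tip [-60.6  
[-0.0049,0,-0.0008] turn 0.0075  tip [-57.6  
[-0.0050,0,-0.0007] turn 0.0075  tip [-54.6  
[-0.0050,0,-0.0006] turn 0.0075  tip [-51.5  
[-0.0050,0,-0.0005] turn 0.0075  tip [-48.3  
[-0.0050,0,-0.0004] turn 0.0075  tip [-45.  1
[-0.0051,0,-0.0003] turn 0.0075  tip [-41.6 1
[-0.0051,0,-0.0002] turn 0.0075  tip [-38.2 1
[-0.0051,0,-0.0001] turn 0.0075  tip [-34.8 1
[-0.0051,0,-0.0000] turn 0.0075  tip [-31.2 1
[-0.0051,0,0.0001] turn 0.0075  tip [-27.6 10
[-0.0051,0,0.0002] turn 0.0075  tip [-24.  10
```

```bash
python3 -m creep '[{"jaw":1,"linear":[-0.0048,0,-0.0009],"turn":[0,0.0075,0]},{"jaw":1,"linear":[-0.0048,0,-0.001],"turn":[0,0.0075,0]},{"jaw":1,"linear":[-0.0048,0,-0.001],"turn":[0,0.0075,0]},{"jaw":1,"linear":[-0.0049,0,-0.0009],"turn":[0,0.0075,0]},{"jaw":1,"linear":[-0.0049,0,-0.0008],"turn":[0,0.0075,0]},{"jaw":1,"linear":[-0.005,0,-0.0006],"turn":[0,0.0075,0]},{"jaw":1,"linear":[-0.005,0,-0.0005],"turn":[0,0.0075,0]}]'
python3 - <<'E'
from h import *
rel('R');tilt('R')
E
```

```text
t: 22.15
tcp_pos: [382.8, -208.1, 261.9]
orientation: [3.136, 0.402, 2.87]
contact_force: [-1.5, 0.8, 6.0]
finger_gap: -0.001
tip in crate frame rel pivot -50.4 0.1 102.4 F [-1.5  0.8  6. ] t 22.15 lean 23.1
wall n 1630 y -63.5 rect [31. 67.] [153. 119.] 16.3 box [[-59.0, 103.0], [-26.0, -12.0], [121.0, 31.0], [87.0, 145.0]]
```

```bash
python3 -m creep '[{"jaw":1,"linear":[-0.0048,0,-0.0004],"turn":[0,0.007,0]},{"jaw":1,"linear":[-0.0048,0,-0.0003],"turn":[0,0.007,0]},{"jaw":1,"linear":[-0.0048,0,-0.0003],"turn":[0,0.007,0]},{"jaw":1,"linear":[-0.004,0,-0.0003],"turn":[0,0.005,0]},{"jaw":1,"linear":[-0.004,0,-0.0003],"turn":[0,0.005,0]},{"jaw":1,"linear":[-0.003,0,-0.0005],"turn":[0,0.004,0]},{"jaw":1,"linear":[-0.003,0,-0.0005],"turn":[0,0.004,0]},{"jaw":1,"linear":[-0.002,0,-0.0008],"turn":[0,0.003,0]}]'
python3 - <<'E'
from h import *
rel('R');tilt('R')
E
```

```text
t: 23.0
tcp_pos: [407.9, -215.0, 274.8]
orientation: [3.136, 0.358, 2.871]
contact_force: [-0.1, 0.2, -0.2]
finger_gap: -0.002
tip in crate frame rel pivot -31.6 0.3 112.4 F [-0.1  0.2 -0.2] t 23.0 lean 20.5
wall n 1605 y -63.2 rect [49. 59.] [154. 112.] 0.1 box [[-28.0, 115.0], [-28.0, 3.0], [126.0, 3.0], [126.0, 115.0]]
```

```bash
python3 -m creep '[{"jaw":1,"linear":[-0.0035,0,-0.0094],"turn":[0,0,0]},{"jaw":1,"linear":[-0.014,0,-0.0374],"turn":[0,0,0]},{"jaw":1,"linear":[-0.014,0,-0.0374],"turn":[0,0,0]},{"jaw":-1,"linear":[0,0,0],"turn":[0,0.12,0]},{"jaw":-1,"linear":[0,0,0],"turn":[0,0.12,0]},{"jaw":-1,"linear":[0,0,0],"turn":[0,0.118,0]},{"jaw":-1,"linear":[0,0,0],"turn":[0,0,0]}]'
sed -i "s/^C={.*/C={'L':(np.array([567.5,219.8]),np.radians(-15.6)),'R':(np.array([556.7,-255.7]),np.radians(-15.6))}/" h.py
python3 - <<'E'
from h import *
hand(); plan(world('L',-32-11-30,0,160))
im,d,P=cloud("top")
hsv=cv2.cvtColor(im,cv2.COLOR_RGB2HSV)
red=((hsv[...,0]<8)|(hsv[...,0]>172))&(hsv[...,1]>140)&(d>0)
for nm,cy in(("L",220),("R",-262)):
    m=red&(np.hypot(P[...,0]-570,P[...,1]-cy)<150)
    Q=P[m]; hi=Q[(Q[:,2]>88)&(Q[:,2]<120)]
    rc=cv2.minAreaRect(hi[:,:2].astype(np.float32)); print(nm,rc,len(hi)); print(cv2.boxPoints(rc).round(0).tolist())
E
```

```text
t: 23.75
tcp_pos: [408.0, -215.5, 365.4]
orientation: [3.136, 0.0, 2.873]
contact_force: [0.7, -1.0, 0.4]
finger_gap: 0.68
t 23.75 tcp [ 408.  -215.5  365.4] tip [ 408.3 -214.7  192. ] F [ 0.7 -1.   0.4] gap 0.68 
j [-0.604 -0.282  2.099  0.005  1.327 -1.907] 
x [-0.964  0.265 -0.   ] y [0.265 0.964 0.005] z [ 0.002  0.005 -1.   ]
world d [ 29.2 470.8 -32. ] tool shift m [0.0968 0.4614 0.0344]
L ((550.5298461914062, 224.9718017578125), (131.6016845703125, 155.5966796875), 74.83390045166016) 1112
[[458.0, 182.0], [608.0, 141.0], [643.0, 268.0], [493.0, 309.0]]
R ((543.1234130859375, -250.474853515625), (129.60850524902344, 155.69068908691406), 74.23104095458984) 517
[[451.0, -292.0], [600.0, -334.0], [636.0, -209.0], [486.0, -167.0]]
```

```bash
python3 -m creep '[{"jaw":-1,"linear":[0.004,0.0192,0],"turn":[0,0,0]},{"jaw":-1,"linear":[0.0081,0.0385,0],"turn":[0,0,0]},{"jaw":-1,"linear":[0.0081,0.0385,0],"turn":[0,0,0]},{"jaw":-1,"linear":[0.0081,0.0385,0],"turn":[0,0,0]},{"jaw":-1,"linear":[0.0081,0.0385,0],"turn":[0,0,0]},{"jaw":-1,"linear":[0.0081,0.0385,0],"turn":[0,0,0]},{"jaw":-1,"linear":[0.0081,0.0385,0],"turn":[0,0,0]},{"jaw":-1,"linear":[0.0081,0.0385,0],"turn":[0,0,0]},{"jaw":-1,"linear":[0.0081,0.0385,0],"turn":[0,0,0]},{"jaw":-1,"linear":[0.0081,0.0385,0],"turn":[0,0,0]},{"jaw":-1,"linear":[0.0081,0.0385,0],"turn":[0,0,0]},{"jaw":-1,"linear":[0.0081,0.0385,0],"turn":[0,0,0]},{"jaw":-1,"linear":[0.004,0.0192,0],"turn":[0,0,0]},{"jaw":-1,"linear":[0,0,0],"turn":[0,0,0]}]'
python3 - <<'E'
from h import *
rel('L'); hand(); plan(world('L',-73,0,72))
E
```

```text
t: 25.2
tcp_pos: [436.4, 257.4, 367.5]
orientation: [3.135, 0.002, 2.876]
contact_force: [0.1, 0.4, 0.1]
finger_gap: 1.0
tip in crate frame rel pivot -74.1 2.2 194.1 F [0.1 0.4 0.1] t 25.2 lean 0.1
t 25.2 tcp [436.4 257.4 367.5] tip [437.  258.5 194.1] F [0.1 0.4 0.1] gap 1.0 
j [ 0.426 -0.174  2.006  0.004  1.304 -0.88 ] 
x [-0.965  0.262 -0.002] y [0.262 0.965 0.007] z [ 0.004  0.006 -1.   ]
world d [   0.4   -2.4 -122.1] tool shift m [-0.0008 -0.003   0.1221]
```

```bash
python3 -m creep '[{"jaw":-1,"linear":[0,-0.002,0.03],"turn":[0,0,0]},{"jaw":-1,"linear":[0,0,0.04],"turn":[0,0,0]},{"jaw":-1,"linear":[0,0,0.04],"turn":[0,0,0]},{"jaw":-1,"linear":[0,0,0.012],"turn":[0,0,0]},{"jaw":-1,"linear":[0,0,0],"turn":[0,0,0]}]'
python3 - <<'E'
from h import *
rel('L'); hand()
im,d=imaging.get_image("wrist"); cv2.imwrite("pics/l.png",im[:,:,::-1])
im,d=imaging.get_image("side"); cv2.imwrite("pics/l_s.png",cv2.resize(im[80:300,160:460],None,fx=2.6,fy=2.6)[:,:,::-1])
E
```

```text
t: 25.7
tcp_pos: [435.8, 253.1, 243.6]
orientation: [3.139, -0.002, 2.872]
contact_force: [-0.2, -0.5, 0.5]
finger_gap: 1.001
tip in crate frame rel pivot -74.1 -2.9 70.2 F [-0.2 -0.5  0.5] t 25.7 lean -0.1
t 25.7 tcp [435.8 253.1 243.6] tip [435.6 253.6  70.2] F [-0.2 -0.5  0.5] gap 1.0 
j [ 0.419 -0.039  2.107  0.004  1.074 -0.884] 
x [-0.964  0.267  0.002] y [0.267 0.964 0.003] z [-0.001  0.003 -1.   ]
```

View pics/l.png

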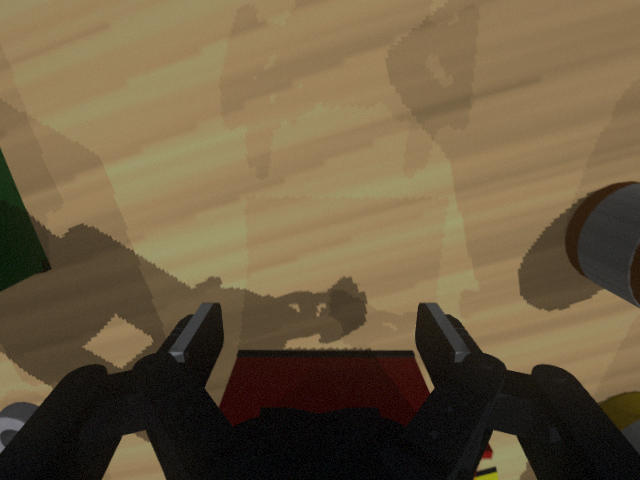

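View pics/l_s.png

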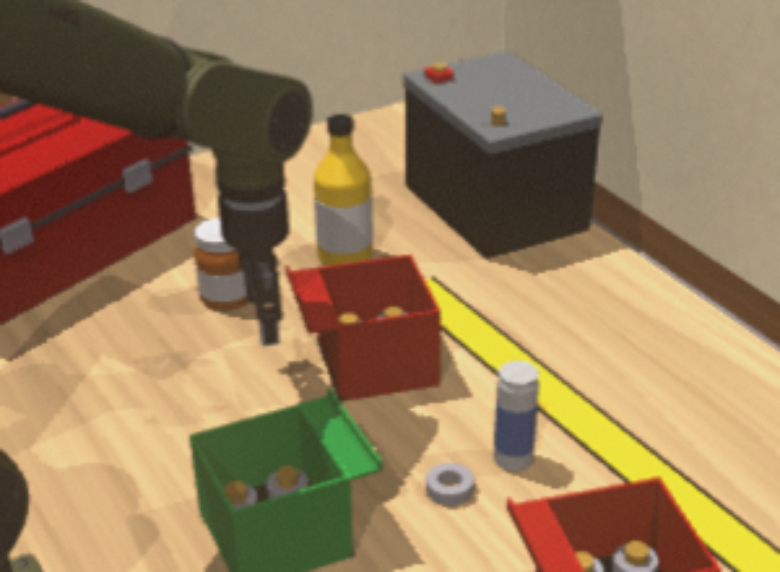

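```bash
python3 -m creep '[{"jaw":-1,"linear":[-0.012,0.002,0],"turn":[0,0,0]},{"jaw":-1,"linear":[-0.01,0,0],"turn":[0,0,0]},{"jaw":-1,"linear":[-0.004,0,0],"turn":[0,0,0]},{"jaw":-1,"linear":[-0.004,0,0],"turn":[0,0,0]},{"jaw":-1,"linear":[-0.004,0,0],"turn":[0,0,0]},{"jaw":-1,"linear":[-0.004,0,0],"turn":[0,0,0]},{"jaw":-1,"linear":[-0.004,0,0],"turn":[0,0,0]},{"jaw":-1,"linear":[-0.004,0,0],"turn":[0,0,0]}]'
cat >> h.py <<'E'
def box(k,cam="top"):
    im,d,P=cloud(cam); hsv=cv2.cvtColor(im,cv2.COLOR_RGB2HSV)
    red=((hsv[...,0]<8)|(hsv[...,0]>172))&(hsv[...,1]>140)&(d>0)
    cx,cy=(600,210) if k=='L' else (560,-256)
    m=red&(np.hypot(P[...,0]-cx,P[...,1]-cy)<150); Q=P[m]; hi=Q[(Q[:,2]>88)&(Q[:,2]<120)]
    b=cv2.boxPoints(cv2.minAreaRect(hi[:,:2].astype(np.float32)))
    # far edge: rim edge with largest x
    b=b[np.argsort(-b[:,0])]; f=b[:2]; mid=f.mean(0); print(cam,'far corners',f.round(1).tolist(),'mid',mid.round(1),'to line along x',((712-.0411*mid[1])-mid[0]).round(1),'edge yaw',np.degrees(np.arctan2(-(f[0]-f[1])[0],(f[0]-f[1])[1])).round(1),'near',b[2:].round(0).tolist())
E
python3 - <<'E'
from h import *
rel('L'); box('L'); box('L','side')
E
```

```text
t: 26.6
tcp_pos: [481.7, 244.0, 245.6]
orientation: [3.136, 0.001, 2.873]
contact_force: [-2.7, 0.6, 2.7]
finger_gap: 0.997
tip in crate frame rel pivot -27.0 1.1 72.2 F [-2.7  0.6  2.7] t 26.6 lean 0.1
top far corners [[657.7000122070312, 263.79998779296875], [624.0, 137.10000610351562]] mid [640.8 200.4] to line along x 62.9 edge yaw -14.9 near [[518.0, 301.0], [485.0, 174.0]]
side far corners [[659.7999877929688, 267.29998779296875], [621.5999755859375, 132.0]] mid [640.7 199.7] to line along x 63.1 edge yaw -15.8 near [[514.0, 308.0], [476.0, 173.0]]
```

```bash
python3 -m creep '[{"jaw":-1,"linear":[-0.004,0,0],"turn":[0,0,0]},{"jaw":-1,"linear":[-0.004,0,0],"turn":[0,0,0]},{"jaw":-1,"linear":[-0.004,0,0],"turn":[0,0,0]},{"jaw":-1,"linear":[-0.004,0,0],"turn":[0,0,0]},{"jaw":-1,"linear":[-0.004,0,0],"turn":[0,0,0]},{"jaw":-1,"linear":[-0.004,0,0],"turn":[0,0,0]},{"jaw":-1,"linear":[-0.004,0,0],"turn":[0,0,0]},{"jaw":-1,"linear":[-0.004,0,0],"turn":[0,0,0]},{"jaw":-1,"linear":[-0.004,0,0],"turn":[0,0,0]},{"jaw":-1,"linear":[-0.004,0,0],"turn":[0,0,0]},{"jaw":-1,"linear":[-0.004,0,0],"turn":[0,0,0]},{"jaw":-1,"linear":[-0.004,0,0],"turn":[0,0,0]},{"jaw":-1,"linear":[-0.004,0,0],"turn":[0,0,0]},{"jaw":-1,"linear":[0,0,0],"turn":[0,0,0]}]'
python3 - <<'E'
from h import *
rel('L'); box('L'); box('L','side')
E
```

```text
t: 28.1
tcp_pos: [532.3, 230.0, 246.0]
orientation: [3.136, 0.003, 2.872]
contact_force: [0.6, -0.7, 0.4]
finger_gap: 0.998
tip in crate frame rel pivot 25.8 1.4 72.6 F [ 0.6 -0.7  0.4] t 28.1 lean 0.1
top far corners [[711.5, 248.5], [671.7000122070312, 121.0999984741211]] mid [691.6 184.8] to line along x 12.8 edge yaw -17.3 near [[577.0, 290.0], [538.0, 163.0]]
side far corners [[710.5999755859375, 257.8999938964844], [676.0999755859375, 119.0999984741211]] mid [693.4 188.5] to line along x 10.9 edge yaw -14.0 near [[559.0, 296.0], [525.0, 157.0]]
```

```bash
python3 -m creep '[{"jaw":-1,"linear":[-0.004,0,0],"turn":[0,0,0]},{"jaw":-1,"linear":[-0.004,0,0],"turn":[0,0,0]},{"jaw":-1,"linear":[-0.003,0,0],"turn":[0,0,0]},{"jaw":-1,"linear":[-0.002,0,0],"turn":[0,0,0]},{"jaw":-1,"linear":[0,0,0],"turn":[0,0,0]},{"jaw":-1,"linear":[0.01,0,0],"turn":[0,0,0]},{"jaw":-1,"linear":[0.03,0,0],"turn":[0,0,0]},{"jaw":-1,"linear":[0.03,0,0],"turn":[0,0,0]},{"jaw":-1,"linear":[0,0,-0.04],"turn":[0,0,0]},{"jaw":-1,"linear":[0,0,-0.045],"turn":[0,0,0]},{"jaw":-1,"linear":[0.03,0,-0.03],"turn":[0,0,0]},{"jaw":-1,"linear":[0.03,0,-0.03],"turn":[0,0,0]},{"jaw":-1,"linear":[0.03,0,-0.02],"turn":[0,0,0]},{"jaw":-1,"linear":[0,0,0],"turn":[0,0,0]}]'
python3 - <<'E'
from h import *
rel('L'); box('L'); box('L','side'); box('R'); box('R','side'); hand()
for c in("top","side"):
    im,d=imaging.get_image(c); cv2.imwrite(f"pics/m_{c}.png",im[:,:,::-1])
E
```

```text
t: 29.6
tcp_pos: [387.3, 269.3, 414.5]
orientation: [3.131, 0.007, 2.875]
contact_force: [1.4, -0.6, -0.1]
finger_gap: 0.997
tip in crate frame rel pivot -123.8 1.1 241.1 F [ 1.4 -0.6 -0.1] t 29.6 lean 0.4
top far corners [[720.9000244140625, 247.3000030517578], [686.4000244140625, 119.0999984741211]] mid [703.7 183.2] to line along x 0.8 edge yaw -15.1 near [[571.0, 288.0], [536.0, 159.0]]
side far corners [[723.5, 251.8000030517578], [684.0, 111.9000015258789]] mid [703.7 181.8] to line along x 0.8 edge yaw -15.8 near [[575.0, 294.0], [535.0, 154.0]]
top far corners [[635.5, -208.5], [600.9000244140625, -335.20001220703125]] mid [ 618.2 -271.9] to line along x 104.9 edge yaw -15.3 near [[485.0, -167.0], [451.0, -294.0]]
side far corners [[635.2000122070312, -207.3000030517578], [600.0, -336.8999938964844]] mid [ 617.6 -272.1] to line along x 105.6 edge yaw -15.2 near [[486.0, -167.0], [451.0, -296.0]]
t 29.8 tcp [389.4 268.2 409.3] tip [389.7 268.8 235.9] F [ 0.5 -0.4  0.2] gap 1.0 
j [ 0.489 -0.286  2.027  0.003  1.397 -0.813] 
x [-0.964  0.266 -0.001] y [0.266 0.964 0.004] z [ 0.002  0.004 -1.   ]
```

View pics/m_top.png

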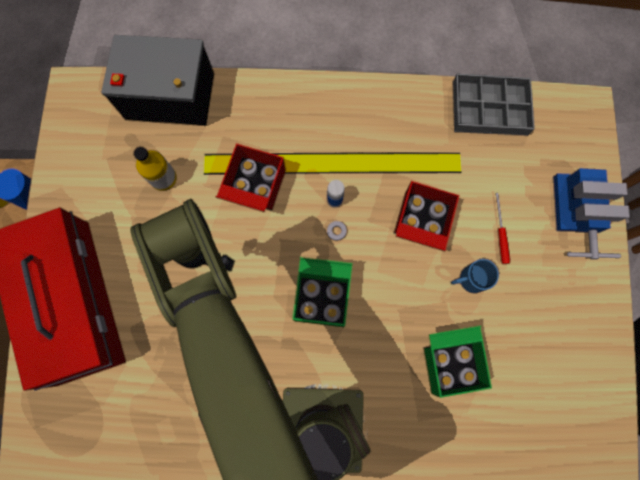

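View pics/m_side.png

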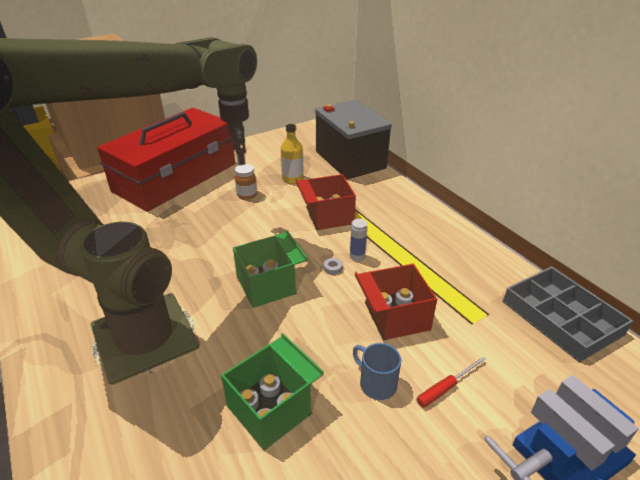

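```bash
python3 - <<'E'
from h import *
print(ticket.hand_in())
E
```

```text
the job is handed in; nothing more can be done
None
```

The left crate is on the dispatch line and I handed the job in at about 30 s, but I never saw the stamp itself. The choice of crate rests on the detector.

**Tipping:** I pressed on the lip of the left crate and tipped it to about 64.5°. I held it for about a second and let it down under control, then did the same with the right crate (about 64°, held about 1.7 s). Peak contact force I read was about 32 N.

**Which crate is stamped:** With the tipped underside facing away from the robot, none of the cameras could see it. I searched for a safe wrist-camera view while the lip was pressed and found none.
- Asked for "stamp", the detector picked the left crate and not the right in all seven top and side pictures, whichever crate was tipped.
- The wrist camera, with the left crate tipped, gave the left crate twice. It also gave one conflicting reading: right 0.74, left 0.62.
- With the right crate tipped, the wrist camera found nothing.

**Push:** I pushed the left crate forward with open fingers against its lip edge.

**Last checks:**
- **Left crate:** its far edge middle measured x = 703.7 mm from both cameras, against a line centre of about 704.5 mm.
- **Right crate:** it stands flat, about 2–3 mm from where it started.
- **Other things:** nothing else looked moved in the last pictures, and the arm was clear.
- **Slip:** the left crate slid forward about 8–9 mm while being let down, before the push. That would matter only if the right crate is the stamped one.

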